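# Free the wedged cast and weigh it on the hook scale

### The job

The dark relief cast is stuck upright in the narrow gap between the two white card files: pull it out by its steel tab and stand it upright near the middle of the cork mat, letting go of it. Then take it again another way that leaves its eye free, and gently hang it by the eye on the scale's hook without bottoming the spring, leaving it hanging still and free. Do not let the cast topple, and leave the jar, brush, bone and cardboard tray where they are.

Things in the scene. Friction and masses are not known exactly. Their poses are not given: they have to be found in the camera images.
- cast_center (a point): Centre, 60 mm above the underside, of the loose cast (0.22 to 0.35 kg): black slab with white vertebrae in relief, 24 mm thick (x), 104 mm wide (y), 80 mm high (z up), that stands by itself on its flat underside; a steel tab on top makes it 120 mm high. Alike under a half turn about z. At the start it stands in the gap, x across it, its shoulders 6 mm below the files' tops.
- cast_eye (a point): Highest point inside the eye of the cast's tab, 50 mm above cast_center, same axes. The tab is in the middle, 12 mm thick (x), 48 mm wide (y), 40 mm high: 10 mm limbs and a gabled roof round an eye open along x, 28 mm wide, 30 mm high at the ridge, 22 mm at its sides. The slab's bare shoulders lie 24 to 52 mm off centre either side. In the gap only the tab's upper 34 mm can be reached.
- gap (a point): Middle of the gap's mouth, level with the flat tops of the two fixed white card files, 92 mm above the table. The gap is 28 mm wide along this x, 130 mm long along y (open at both ends) and 86 mm deep, down to a 6 mm base plate on which the cast stands. Each file is 80 mm along x and 130 mm along y.
- mat: Fixed cork mat, 170 x 170 mm and 3 mm thick; origin at the centre of its underside, on the table.
- hook_seat (a point): Top of the hook's rod, middle of its flat 38 mm seat; 204 mm above the table unloaded, moves with the hook. The rod, 8 mm thick, runs along this x, which points from the free tip to the column (z up). The tip bends up from x = -16 mm and ends at x = -34 mm, 10 mm above the seat; behind, the rod rises from x = 22 mm to 10 mm above the seat at x = 45 to 58 mm, then drops to the carriage.
- scale: The fixed grey scale; origin on the table straight under hook_seat, same axes. Base plate x = -60 to 130 mm, 130 mm wide, 14 mm thick. Column x = 82 to 118 mm, 54 mm wide, top at 194 mm. A yellow carriage, x = 68 to 80 mm, 30 mm wide, top at 177 mm when unloaded, slides up and down before it and carries the hook.
- hook (a joint): How far the hook is pushed down, m: 0 unloaded (resting on its upper stop), bottom stop at 0.055. Spring 150 N/m, about 0.3 N lifts it off the upper stop; the cast alone draws it 12 to 21 mm down, and it bobs for about a second.
- jar: Bystander: closed amber jar with a white cap, 56 mm across and 85 mm high, standing beyond the mat; origin at its underside.
- brush: Bystander: brush 170 mm long lying at the right of the work area; origin under its middle, length along its x.
- bone: Bystander: small pale long bone, about 127 mm long (along its y) and 23 mm high; origin at its underside.
- tray: Bystander: small open cardboard tray, 110 x 85 x 40 mm; origin at its underside.
Things that resemble listed ones, but are neither listed nor needed, are in the scene too. What is meant by the part that bears cast_center is not green or red, and is the smaller of those in its own colour.

How it is judged:
On the way:
1. the cast stands upright and released near the middle of the mat (within 60 mm of it) (horizontal distance between cast_center and mat below 0.06 m and height (world z) of cast_center below 0.068 m and angle between cast_center's own z axis and vertical below 0.1 rad and contact force between cast and the fingers below 0.05 N and linear speed of cast below 0.02 m/s), for 0.2 s.
At the end, for the whole second after the job is handed in: The cast hangs by its eye on the hook's rod (eye within 15 mm sideways of the rod, between its upturned tip and 45 mm behind the seat's middle), tilted less than 0.3 rad, the hook drawn down more than 7 mm by its weight; released, hanging still (cast under 40 mm/s, hook under 20 mm/s) (x of cast_eye in the frame of hook_seat between -0.03 and 0.045 m and y of cast_eye in the frame of hook_seat between -0.015 and 0.015 m and z of cast_eye in the frame of hook_seat between -0.008 and 0.018 m and value of joint hook above 0.007 m and angle between cast_center's own z axis and vertical below 0.3 rad and contact force between cast and the fingers below 0.05 N and contact force between cast and hook above 1 N and linear speed of cast below 0.04 m/s and velocity of joint hook between -0.02 and 0.02 m/s); the robot touches nothing.
It fails at once if the cast topples (more than 1 rad off upright) (angle between cast_center's own z axis and vertical above 1 rad).
It fails at once if the hook is driven or dropped to its bottom stop (more than 50 mm down) (value of joint hook above 0.05 m).
It fails at once if a bystander is moved more than 30 mm (distance of any of jar, brush, bone, tray from where it was at the start of the episode above 0.03 m).
It also fails if it takes over 66 s, if anything falls off the work surface, if the arm or the gripper's body presses on something with over 40 N, if the wrist force passes 120 N, or if a joint passes its speed limit or range.

### The arm

A 6-joint arm with a two-finger parallel gripper is mounted at the origin on the work surface. World frame = base frame: x ahead of the robot, y to its left, z up, the work surface at z = 0. Lengths are in m, angles in rad, forces in N, time in s.
With the tool pointing down it reaches from about 0.275 to 0.975 m from the base axis. Payload 8.4 kg.
Tool frame: the origin (TCP) lies at the centre of the arm's flange, where the gripper is bolted on; the fingertips stand 190 mm ahead of it and the grasp point (between the pads) lies 171 mm ahead of it (pinch_z is the distance from the TCP to the grasp point, in m); x points along the fingers, y is the direction in which the jaws open and shut, and the axes are right-handed (so a half turn about x gives the same grasp; the last joint's range is limited). The gripper opens to 92 mm and grips with 3 to 60 N. Pads are 20 mm wide; open, the fingers measure 128 mm over their backs; the gripper's body (75 mm by 189 mm) begins 69 mm behind the grasp point.
Start: joints at [1.164, 0.353, 1.633, -0, 1.155, -0.002], TCP at [0.246, 0.574, 0.405] pointing down, gripper open.
Joint ranges: [-2.63, 2.63], [-0.92, 2.1], [0.06, 2.66], [-1.3, 4.44], [0, 2.69], [-3.02, 3.02]. Speed limits (rad/s): [2.22, 2.22, 2.79, 3.14, 3.14, 3.14].

### API

Orientations are given as [roll, pitch, yaw] about the fixed x, y, z axes, in that order (R = Rz(yaw) Ry(pitch) Rx(roll)).
In Python, from plant import get_obs, capture, hand_in, pinch_z gives the robot as it stands.
- The arm moves only by the tool apply_moves, never from a script. Its argument "moves" is a list of rows, each a list of 7 numbers: the turn, a rotation vector about the tool's x, y, z in rad, then the shift along the tool's x, y, z in cm, then the closure, from -1 (fully open) to 1 (shut). A call has 1 to 12 rows; each row shifts and turns the pose as measured when the row begins, along the tool's axes as they then stand; what a row does not reach is not made up. A row lasts 1/10 s, in which the tool goes at most 50 mm and 8.59 degrees, less where a joint would pass 70% of its speed; a pose out of reach is approached as far as the arm can. A call is refused whole if a number of a shift passes 5 or a number of a turn 0.15, either way. A call with a gripper value outside its range is refused whole. The fingers move at their own pace and stop on an object; "grip_force" is the grip in N (left out, the last holds). Time passes only in rows, so rows that do not move let the fingers close. It gives the time, the measured TCP pose, the force and the opening at its end, in the units of the state.
- get_obs(): the state, without advancing time (a new reading comes with each control period).
- capture(name): name is "scene" or "side" or "wrist"; returns a dict with "img" (480x640x3 uint8, red, green, blue), "K" (3x3 intrinsics, pixels), "rvec" (rotation vector, rad) and "tvec" (3), from world to camera coordinates, as OpenCV has them; the wrist camera has in their place "tool_from_camera" (4x4, takes a point from camera to tool coordinates, whose origin is the TCP and whose axes are the tool frame's). Camera axes: x right, y down, z forward; pixel columns grow to the right and rows downward; lengths in m; the calibration is good to about 2 mm. A picture is of the moment at which its call begins: read the wrist's pose just before it. There is no depth.
- hand_in(): hands the job in, once; it reports no verdict.
The state is a dict: "t": time; "joints": joint angles; "qvel": joint speeds; "joint_efforts": joint torques, N m; "ee_pos": TCP position; "eef_rot": TCP orientation; "force": force on the tool from outside, world axes, zero at the start; "moment": the same for the moment, N m; "finger_gap": opening from 0.0 (shut) to 1.0 (fully open).
Only numpy, scipy, OpenCV 4.12 (cv2) and the standard library are available. Lean on these libraries where they do the work, as an engineer would, in place of code of your own. Each camera call takes 0.05 s, during which the arm holds its last target.

## Working session

There is one attempt and no reset: what is moved stays moved. The work goes in short steps, Python scripts to look and compute and a tool call to move; the robot and the scene stay as the last step left them, time stands still between calls to the robot, and variables do not carry over. Pictures are saved under pics/ and viewed, and the job is handed in when it is done.

Besides the shell and the picture viewer there is one more tool, called after "Request:" by a JSON object that holds its "op" and its "data", one argument or row to a line. apply_moves: Moves the arm, as the interface text tells. Its arguments: {"type":"object","properties":{"moves":{"type":"array"},"grip_force":{"type":"number"}},"required":["moves"]}

```bash
ls; mkdir -p pics; python3 - <<'E'
from plant import *
import cv2,json,pickle
print(get_obs())
for n in ["scene","side","wrist"]:
    o=get_obs();c=capture(n);c['obs']=o
    pickle.dump(c,open(f'{n}0.pkl','wb'))
    cv2.imwrite(f'pics/{n}0.png',c['img'][:,:,::-1])
    print(n,c['K'].tolist() if hasattr(c['K'],'tolist') else c['K'],c.get('rvec'),c.get('tvec'),c.get('tool_from_camera'))
print(pinch_z)
E
```

```text
pics
{'t': 0.0, 'joints': array([ 1.16358772e+00,  3.53624637e-01,  1.63411176e+00, -1.59946225e-05,
        1.15517788e+00, -2.39848789e-03]), 'qvel': array([ 0.00027684, -0.00085745, -0.00075203,  0.00062195,  0.00026741,
        0.00141342]), 'joint_efforts': array([ 1.48441770e-03, -5.93837070e+01, -3.34227562e+01,  6.97420165e-02,
        2.31835182e-02, -1.44299702e-04]), 'ee_pos': array([0.2460651 , 0.5742789 , 0.40398778]), 'eef_rot': array([-1.56212979,  1.56947462, -1.96693344]), 'force': array([-0.59439477, -0.49989492, -0.08945261]), 'moment': array([ 0.00374546, -0.01818959,  0.03087879]), 'finger_gap': 0.9991555426725093}
scene [[519.5003235661765, 0.0, 317.0616252555563], [0.0, 519.5003235661765, 234.54466941784491], [0.0, 0.0, 1.0]] [ 1.82013745  1.85159911 -0.64434455] [ 1.17776479e-03 -2.99426023e-01  1.93860112e+00] None
side [[495.03780135638004, 0.0, 321.3888080671382], [0.0, 495.03780135638004, 241.29600833776811], [0.0, 0.0, 1.0]] [ 2.0768167  -0.36648278  0.19341515] [-0.48102097  0.22494335  1.25072801] None
wrist [[363.54206044448375, 0.0, 324.5672646318811], [0.0, 363.54206044448375, 242.6159343515939], [0.0, 0.0, 1.0]] None None [[-1.01433950e-03 -2.53754664e-01  9.67268081e-01  1.99976054e-02]
 [ 9.99999408e-01 -6.39453325e-04  8.80908463e-04  1.00663802e-03]
 [ 3.94988160e-04  9.67268402e-01  2.53755163e-01 -7.11947342e-02]
 [ 0.00000000e+00  0.00000000e+00  0.00000000e+00  1.00000000e+00]]
0.1714
```

View pics/scene0.png

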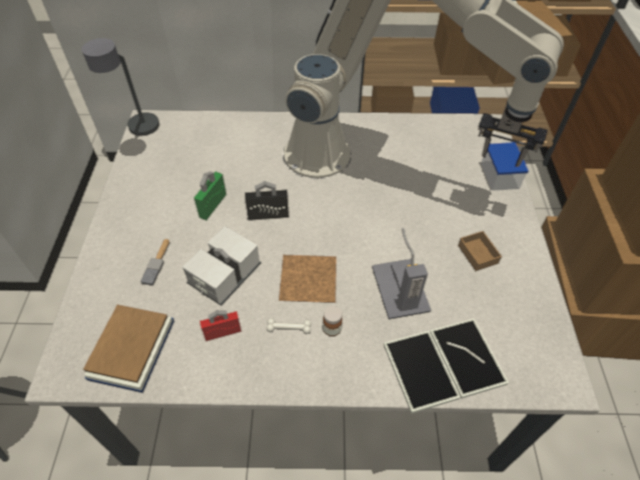

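View pics/side0.png

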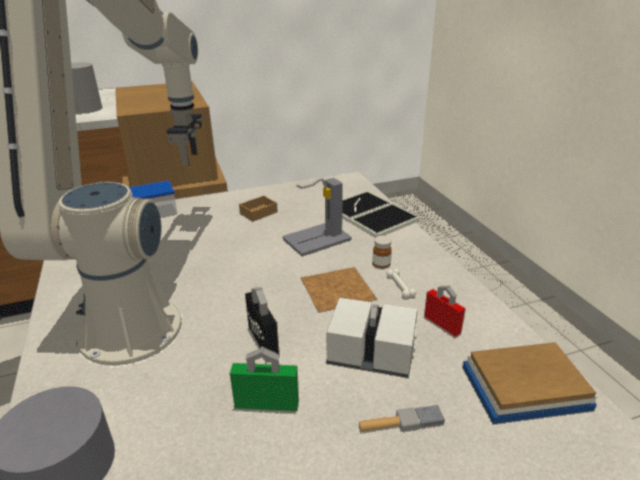

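View pics/wrist0.png

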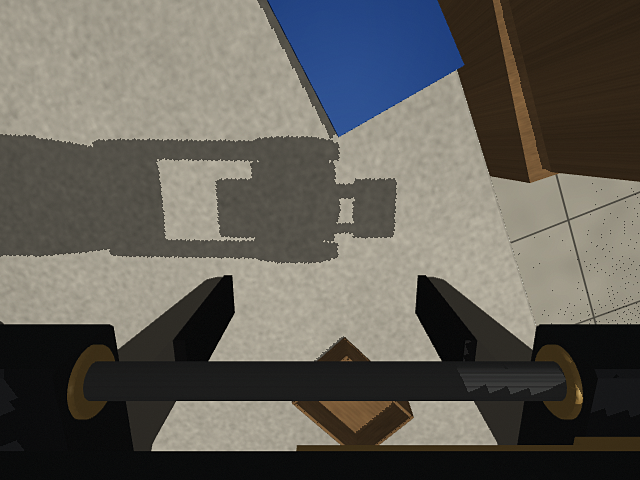

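```bash
cat > h.py <<'E'
import numpy as np,cv2,pickle
from scipy.spatial.transform import Rotation as R
def load(n): return pickle.load(open(n+'.pkl','rb'))
def cam(c):
    if c.get('rvec') is not None:
        Rm=cv2.Rodrigues(np.array(c['rvec'],float))[0];t=np.array(c['tvec'],float).ravel()
        return Rm.T,-Rm.T@t
    o=c['obs'];T=np.array(c['tool_from_camera']);Rt=rt(o)
    return Rt@T[:3,:3],Rt@T[:3,3]+o['ee_pos']
def rt(o): return R.from_euler('xyz',o['eef_rot']).as_matrix()
def ray(c,u,v):
    Rc,p=cam(c);d=Rc@np.linalg.inv(c['K'])@np.array([u,v,1.]);return p,d/np.linalg.norm(d)
def plane(c,u,v,z):
    p,d=ray(c,u,v);return p+d*(z-p[2])/d[2]
def proj(c,X):
    Rc,p=cam(c);q=np.array(c['K'])@(Rc.T@(np.array(X)-p));return q[:2]/q[2]
def tri(c1,uv1,c2,uv2):
    p,d=ray(c1,*uv1);q,e=ray(c2,*uv2)
    s=np.linalg.lstsq(np.c_[d,-e],q-p,rcond=None)[0]
    a=p+s[0]*d;b=q+s[1]*e;return (a+b)/2,np.linalg.norm(a-b)
def crop(c,x0,y0,w,h,f,name):
    cv2.imwrite(f'pics/{name}.png',cv2.resize(c['img'][y0:y0+h,x0:x0+w],None,fx=f,fy=f,interpolation=cv2.INTER_CUBIC)[:,:,::-1])
def shot(n,name):
    from plant import capture,get_obs
    o=get_obs();c=capture(n);c['obs']=o;pickle.dump(c,open(name+'.pkl','wb'));cv2.imwrite(f'pics/{name}.png',c['img'][:,:,::-1]);return c
E
python3 - <<'E'
from h import *
s=load('scene0');d=load('side0')
crop(s,170,220,190,130,4,'s_left');crop(s,360,215,80,110,5,'s_scale');crop(d,270,160,160,110,5,'d_scale');crop(d,290,250,160,140,4,'d_files')
E
```

```text
(no output)
```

View pics/s_left.png

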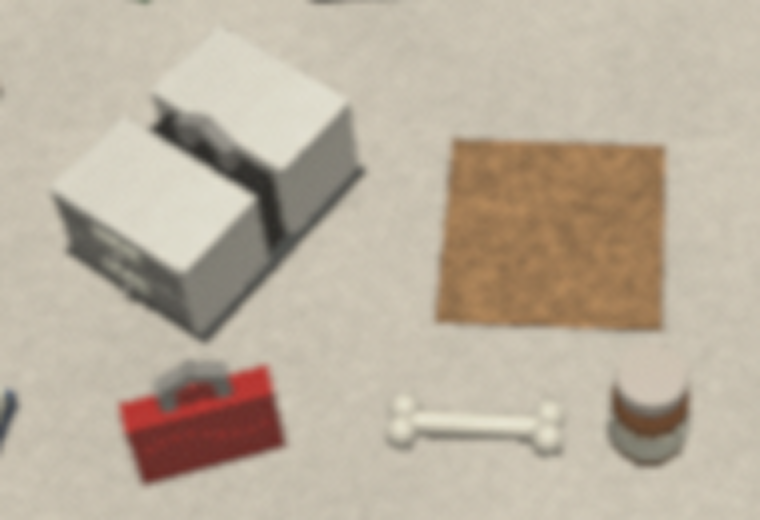

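View pics/s_scale.png

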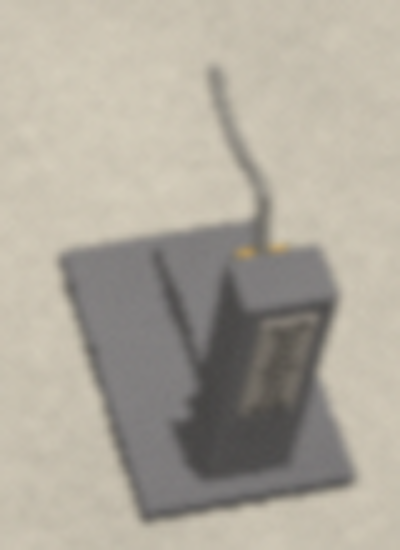

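View pics/d_scale.png

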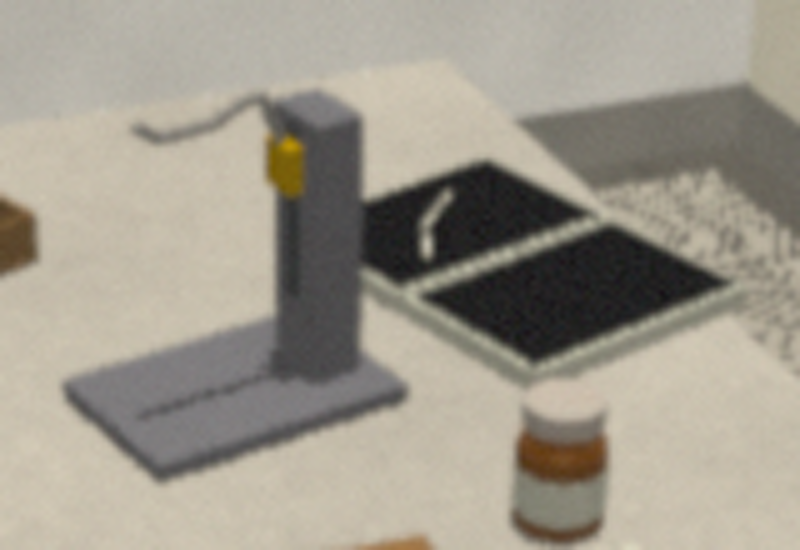

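View pics/d_files.png

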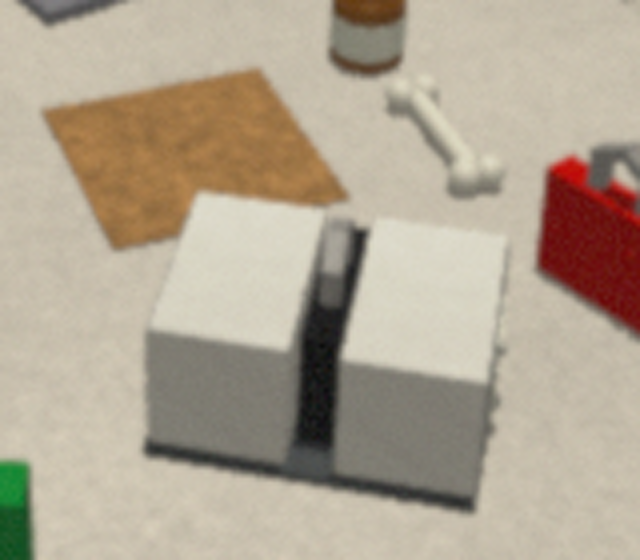

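```bash
python3 - <<'E'
from h import *
s=load('scene0');d=load('side0')
def P(c,l,f,x0,y0,z): return np.array([plane(c,(x+.5)/f-.5+x0,(y+.5)/f-.5+y0,z) for x,y in l])
for nm,l,c,f,x0,y0,z in [('A',[(222,30),(350,103),(275,170),(153,97)],s,4,170,220,.092),('B',[(125,120),(258,197),(185,272),(52,192)],s,4,170,220,.092),
 ('A side',[(202,195),(325,212),(300,348),(150,330)],d,4,290,250,.092),('B side',[(372,220),(508,238),(492,380),(342,360)],d,4,290,250,.092),
 ('mat',[(455,140),(665,147),(662,328),(437,322)],s,4,170,220,.003),
 ('base',[(62,258),(258,222),(352,475),(145,515)],s,5,360,215,.014),
 ('base d',[(65,385),(275,320),(405,388),(160,472)],d,5,270,160,.014),
 ('coltop',[(240,262),(318,248),(337,295),(243,312)],s,5,360,215,.194),
 ('hook tip,corner',[(215,70),(225,115),(262,190),(262,245)],s,5,360,215,.204),
 ('hookside',[(138,128),(157,138),(205,128),(255,100)],d,5,270,160,.204),
 ('jar',[(650,440)],s,4,170,220,0)]:
    q=P(c,l,f,x0,y0,z);print(nm,q[:,:2].round(4).tolist(),'mean',q.mean(0).round(4)[:2])
    e=np.diff(q,axis=0);print('   len',np.linalg.norm(e,axis=1).round(3),'ang',np.degrees(np.arctan2(e[:,1],e[:,0])).round(1))
f=lambda x,y,F,x0,y0:((x+.5)/F-.5+x0,(y+.5)/F-.5+y0)
print(tri(s,f(215,70,5,360,215),d,f(138,128,5,270,160)))
E
```

```text
A [[0.431, -0.2775], [0.4998, -0.1726], [0.5622, -0.222], [0.4967, -0.321]] mean [ 0.4974 -0.2483]
   len [0.125 0.08  0.119] ang [  56.7  -38.4 -123.5]
B [[0.5186, -0.3387], [0.5863, -0.2316], [0.6512, -0.2756], [0.5845, -0.3815]] mean [ 0.5852 -0.3069]
   len [0.127 0.078 0.125] ang [  57.7  -34.1 -122.2]
A side [[0.4981, -0.1743], [0.561, -0.2158], [0.4977, -0.3215], [0.4259, -0.279]] mean [ 0.4956 -0.2477]
   len [0.075 0.123 0.083] ang [ -33.4 -120.9  149.4]
B side [[0.5839, -0.2327], [0.6512, -0.2761], [0.5836, -0.3806], [0.5151, -0.3383]] mean [ 0.5834 -0.3069]
   len [0.08  0.124 0.08 ] ang [ -32.8 -122.9  148.3]
mat [[0.4677, -0.1001], [0.4716, 0.0662], [0.6374, 0.0631], [0.6351, -0.1039]] mean [ 0.553  -0.0187]
   len [0.166 0.166 0.167] ang [ 88.6  -1.1 -90.8]
base [[0.5152, 0.1773], [0.4857, 0.3011], [0.6661, 0.3384], [0.6945, 0.2162]] mean [0.5904 0.2582]
   len [0.127 0.184 0.125] ang [103.4  11.7 -76.9]
base d [[0.4822, 0.2981], [0.6415, 0.3331], [0.6889, 0.2155], [0.5079, 0.1733]] mean [0.5801 0.255 ]
   len [0.163 0.127 0.186] ang [  12.4  -68.  -166.9]
coltop [[0.6423, 0.2508], [0.6325, 0.2934], [0.6627, 0.3001], [0.6743, 0.2495]] mean [0.6529 0.2735]
   len [0.044 0.031 0.052] ang [103.   12.5 -77. ]
hook tip,corner [[0.5186, 0.2468], [0.5506, 0.2496], [0.6018, 0.265], [0.6381, 0.2615]] mean [0.5773 0.2557]
   len [0.032 0.053 0.037] ang [ 5.  16.8 -5.5]
hookside [[0.529, 0.2641], [0.5354, 0.2458], [0.5672, 0.2493], [0.61, 0.2786]] mean [0.5604 0.2594]
   len [0.019 0.032 0.052] ang [-70.8   6.3  34.3]
jar [[0.7284, 0.0541]] mean [0.7284 0.0541]
   len [] ang []
(array([0.52421586, 0.2456478 , 0.21191889]), np.float64(0.001508192324072213))
```

```bash
cat >> h.py <<'E'
def goal(xy,z,yawdeg):
    """tool down, tool y along yawdeg; grasp-point target -> TCP"""
    a=np.radians(yawdeg);x=np.array([0,0,-1.]);y=np.array([np.cos(a),np.sin(a),0]);return np.c_[x,y,np.cross(x,y)],np.array([xy[0],xy[1],z+.1714])
def need(xy,z,yawdeg):
    from plant import get_obs
    o=get_obs();Rt=rt(o);G,p=goal(xy,z,yawdeg)
    rv=R.from_matrix(Rt.T@G).as_rotvec()
    print('t',round(o['t'],2),'gp',(o['ee_pos']+Rt[:,0]*.1714).round(4),'yaw',np.degrees(np.arctan2(Rt[1,1],Rt[0,1])).round(1),'tilt',np.degrees(np.arccos(-Rt[2,0])).round(2),'j6',o['joints'].round(2),'gap',round(o['finger_gap']*92,1),'F',np.round(o['force'],1))
    print(' turn rad',rv.round(3),'shift cm now-axes',(Rt.T@(p-o['ee_pos'])*100).round(2),'goal-axes',(G.T@(p-o['ee_pos'])*100).round(2))
E
python3 - <<'E'
from h import *
need((.541,-.2775),.24,57);need((.541,-.2775),.24,57-180)
E
```

```text
t 0.15 gp [0.246  0.5742 0.2327] yaw 66.8 tilt 0.06 j6 [ 1.16  0.35  1.63 -0.    1.16 -0.  ] gap 91.9 F [ 0.5 -0.3  0.7]
 turn rad [0.171 0.    0.001] shift cm now-axes [ -0.66 -66.69  60.65] goal-axes [ -0.73 -55.38  71.13]
t 0.15 gp [0.246  0.5742 0.2327] yaw 66.8 tilt 0.06 j6 [ 1.16  0.35  1.63 -0.    1.16 -0.  ] gap 91.9 F [ 0.5 -0.3  0.7]
 turn rad [-2.97e+00 -2.00e-03  0.00e+00] shift cm now-axes [ -0.66 -66.69  60.65] goal-axes [ -0.73  55.38 -71.13]
```

Request:
{"op": "apply_moves", "data": {
  "moves": [
    [0.15,0,0,-1,0,0,-1],
    [0.02,0,0,-1,-2,2.5,-1],
    [0,0,0,0,-2.9,3.7,-1],
    [0,0,0,0,-2.9,3.7,-1],
    [0,0,0,0,-2.9,3.7,-1],
    [0,0,0,0,-2.9,3.7,-1],
    [0,0,0,0,-2.9,3.7,-1],
    [0,0,0,0,-2.9,3.7,-1],
    [0,0,0,0,-2.9,3.7,-1],
    [0,0,0,0,-2.9,3.7,-1],
    [0,0,0,0,-2.9,3.7,-1],
    [0,0,0,0,-2.9,3.7,-1]
  ]
}}

```text
t: 1.35
ee_pos: [0.4088, 0.0859, 0.4233]
eef_rot: [-0.42, 1.569, -0.993]
force: [1.3, 0.5, 0.6]
finger_gap: 0.995
```

```bash
python3 - <<'E'
from h import *
need((.541,-.2775),.24,57)
E
```

```text
t 1.35 gp [0.4089 0.0857 0.2519] yaw 57.2 tilt 0.09 j6 [ 0.2  -0.    2.03 -0.    1.12 -0.79] gap 91.5 F [1.3 0.5 0.6]
 turn rad [0.003 0.001 0.001] shift cm now-axes [  1.24 -23.37  30.8 ] goal-axes [  1.19 -23.27  30.88]
```

Request:
{"op": "apply_moves", "data": {
  "moves": [
    [0,0,0,0,-2.9,3.8,-1],
    [0,0,0,0,-2.9,3.8,-1],
    [0,0,0,0,-2.9,3.8,-1],
    [0,0,0,0,-2.9,3.8,-1],
    [0,0,0,0,-2.9,3.8,-1],
    [0,0,0,0,-2.9,3.8,-1],
    [0,0,0,0,-2,2.6,-1],
    [0,0,0,0,0,0,-1],
    [0,0,0,0,0,0,-1]
  ]
}}

```text
t: 2.25
ee_pos: [0.5185, -0.2346, 0.423]
eef_rot: [0.103, 1.568, -0.477]
force: [0.2, 0.5, 0.0]
finger_gap: 0.999
```

```bash
python3 - <<'E'
from h import *
need((.541,-.2775),.24,57)
c=shot('wrist','w1')
E
```

```text
t 2.25 gp [ 0.5189 -0.2348  0.2516] yaw 56.8 tilt 0.15 j6 [-0.43  0.25  1.74 -0.    1.15 -1.42] gap 91.9 F [0.2 0.5 0. ]
 turn rad [-0.004  0.003 -0.   ] shift cm now-axes [ 1.17 -2.36  4.24] goal-axes [ 1.16 -2.37  4.23]
```

View pics/w1.png

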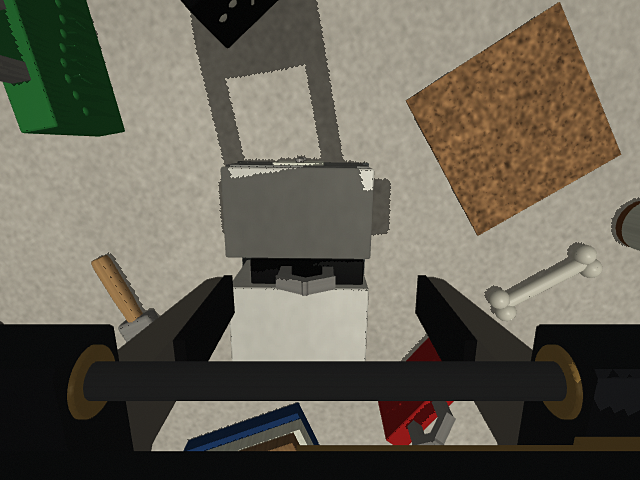

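```bash
python3 - <<'E'
from h import *
c=load('w1');crop(c,210,240,180,70,4,'w1z')
E
```

```text
(no output)
```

View pics/w1z.png

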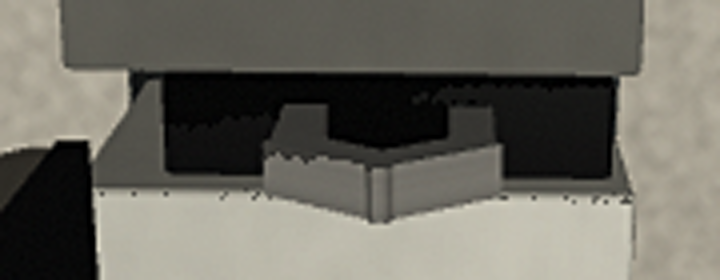

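```bash
python3 - <<'E'
from h import *
c=load('w1')
P=lambda x,y,z:plane(c,(x+.5)/4-.5+210,(y+.5)/4-.5+240,z)
A=[P(63,70,.092),P(640,75,.092)];B=[P(97,190,.092),P(632,192,.092)];T=[P(378,167,.126),P(378,220,.126)]
S=[P(265,150,.118),P(265,192,.118),P(502,145,.118),P(502,185,.118)]
for n,q in zip('ABT',(A,B,T)):
    e=q[1]-q[0];print(n,[x.round(4)[:2].tolist() for x in q],np.mean(q,0).round(4),np.linalg.norm(e).round(4),np.degrees(np.arctan2(e[1],e[0])).round(2))
print(np.mean(S,0),[s.round(4)[:2] for s in S],np.linalg.norm(S[2]-S[0]))
print('gap',(np.mean(A,0)+np.mean(B,0))/2)
need((.541,-.2775),.2,57)
E
```

```text
A [[0.491, -0.3209], [0.5628, -0.2138]] [ 0.5269 -0.2674  0.092 ] 0.129 56.19
B [[0.5181, -0.3318], [0.5857, -0.2299]] [ 0.5519 -0.2809  0.092 ] 0.1223 56.48
T [[0.539, -0.2663], [0.5485, -0.2727]] [ 0.5437 -0.2695  0.126 ] 0.0115 -34.09
[ 0.54208001 -0.2675052   0.118     ] [array([ 0.5253, -0.2858]), array([ 0.5329, -0.2912]), array([ 0.5514, -0.2441]), array([ 0.5588, -0.2489])] 0.049255989765950255
gap [ 0.53938762 -0.27411277  0.092     ]
t 2.3 gp [ 0.5189 -0.2345  0.2517] yaw 56.8 tilt 0.17 j6 [-0.43  0.25  1.74 -0.    1.15 -1.42] gap 91.6 F [-0.6  0.7 -0.5]
 turn rad [-0.003  0.003 -0.   ] shift cm now-axes [ 5.18 -2.39  4.24] goal-axes [ 5.17 -2.4   4.25]
```

```bash
python3 - <<'E'
from h import *
need((.543,-.2687),.116,56.3)
E
```

```text
t 2.3 gp [ 0.5189 -0.2345  0.2517] yaw 56.8 tilt 0.17 j6 [-0.43  0.25  1.74 -0.    1.15 -1.42] gap 91.6 F [-0.6  0.7 -0.5]
 turn rad [ 0.009  0.003 -0.   ] shift cm now-axes [13.58 -1.54  3.9 ] goal-axes [13.57 -1.51  3.96]
```

Request:
{"op": "apply_moves", "data": {
  "moves": [
    [0.009,0.003,0,0,-0.8,2,-1],
    [0,0,0,0,-0.7,1.9,-1],
    [0,0,0,3,0,0,-1],
    [0,0,0,3,0,0,-1],
    [0,0,0,2,0,0,-1],
    [0,0,0,0,0,0,-1]
  ]
}}

```text
t: 2.9
ee_pos: [0.5426, -0.2603, 0.3427]
eef_rot: [1.346, 1.569, 0.765]
force: [-0.4, -0.0, -1.0]
finger_gap: 1.0
```

```bash
python3 - <<'E'
from h import *
need((.543,-.2687),.116,56.3)
c=shot('wrist','w2');crop(c,180,200,280,210,2.8,'w2z')
E
```

```text
t 2.9 gp [ 0.5428 -0.2601  0.1713] yaw 56.7 tilt 0.09 j6 [-0.45  0.38  1.74  0.    1.02 -1.44] gap 92.0 F [-0.4 -0.  -1. ]
 turn rad [ 0.007  0.    -0.002] shift cm now-axes [ 5.53 -0.69  0.49] goal-axes [ 5.53 -0.68  0.5 ]
```

View pics/w2z.png

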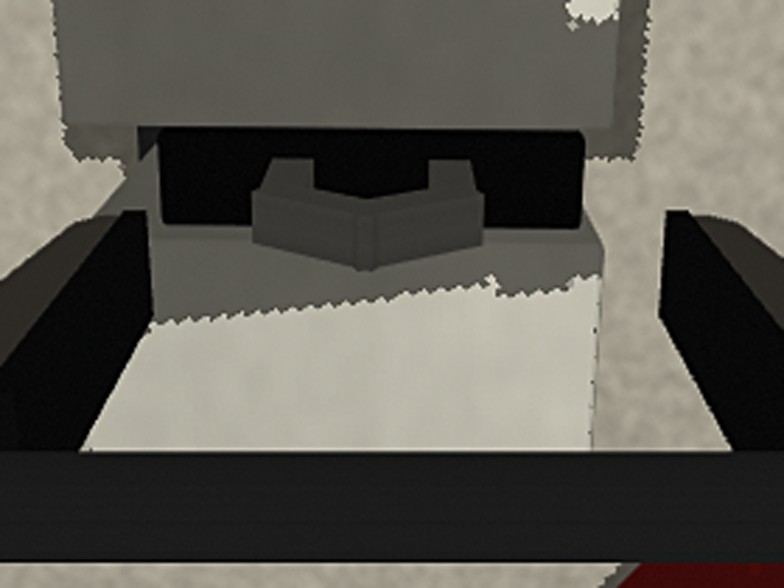

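```bash
python3 - <<'E'
from h import *
c=load('w2')
P=lambda x,y,z:plane(c,(x+.5)/2.8-.5+180,(y+.5)/2.8-.5+200,z)
T=[P(366,212,.126),P(366,268,.126)];print(np.mean(T,0),np.linalg.norm(T[1]-T[0]))
S=[P(253,192,.118),P(253,243,.118),P(484,192,.118),P(484,243,.118)];print(np.mean(S,0),np.linalg.norm(S[2]-S[0]))
A=P(330,128,.092);B=P(330,240,.092);print(A,B)
m=np.mean(T,0)
need(m[:2],.116,56.3)
E
```

```text
[ 0.54382216 -0.2691095   0.126     ] 0.012316220219330837
[ 0.54231533 -0.26778474  0.118     ] 0.04892381216172033
[ 0.52626764 -0.2689407   0.092     ] [ 0.54942069 -0.28478105  0.092     ]
t 2.95 gp [ 0.5435 -0.2604  0.1728] yaw 56.7 tilt 0.16 j6 [-0.45  0.38  1.74  0.    1.02 -1.44] gap 91.9 F [-0.6 -0.6 -0.6]
 turn rad [ 0.007  0.002 -0.002] shift cm now-axes [ 5.68 -0.69  0.52] goal-axes [ 5.68 -0.67  0.54]
```

Request:
{"op": "apply_moves", "data": {
  "moves": [
    [0.007,0.001,0,1.5,-0.7,0.5,-1],
    [0,0,0,1.5,0,0,-1],
    [0,0,0,1.2,0,0,-1],
    [0,0,0,0.8,0,0,-1],
    [0,0,0,0,0,0,-1]
  ]
}}

```text
t: 3.45
ee_pos: [0.5445, -0.2688, 0.2936]
eef_rot: [0.436, 1.565, -0.151]
force: [-0.1, 0.7, 1.0]
finger_gap: 0.997
```

```bash
python3 - <<'E'
from h import *
need((.5433,-.2687),.116,56.3)
c=shot('wrist','w3');crop(c,180,200,280,210,2.8,'w3z')
E
```

```text
t 3.45 gp [ 0.5455 -0.2689  0.1222] yaw 56.4 tilt 0.35 j6 [-0.46  0.45  1.77  0.    0.92 -1.45] gap 91.7 F [-0.1  0.7  1. ]
 turn rad [ 0.001  0.006 -0.003] shift cm now-axes [ 0.62 -0.06 -0.11] goal-axes [ 0.62 -0.06 -0.1 ]
```

View pics/w3z.png

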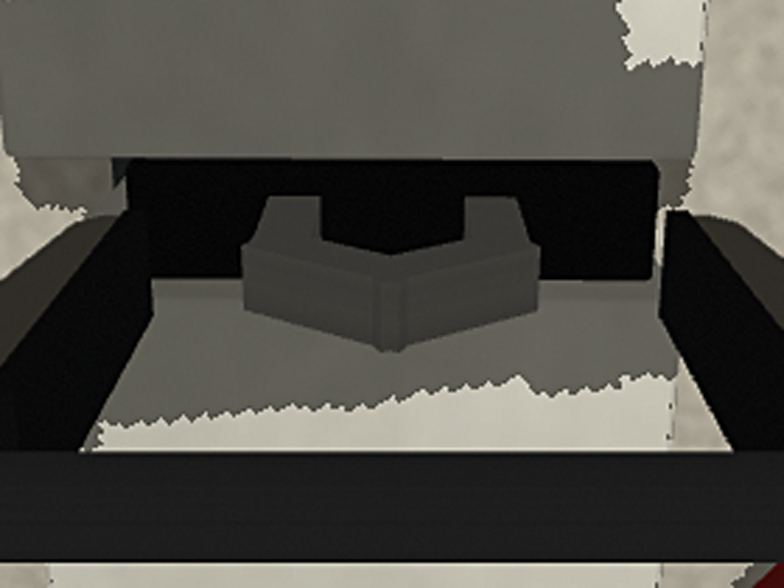

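```bash
python3 - <<'E'
from h import *
c=load('w3');o=c['obs'];Rt=rt(o);gp=o['ee_pos']+Rt[:,0]*.1714
P=lambda x,y,z:plane(c,(x+.5)/2.8-.5+180,(y+.5)/2.8-.5+200,z)
m=np.mean([P(390,283,.126),P(390,350,.126)],0);S=np.mean([P(243,246,.118),P(243,307,.118),P(539,246,.118),P(539,307,.118)],0)
print(m,S,Rt.T@(m-gp)*100,Rt.T@(S-gp)*100)
print(P(400,158,.092),P(400,280,.092))
E
```

```text
[ 0.54425563 -0.26971438  0.126     ] [ 0.5415574  -0.26779719  0.118     ] [-0.38217953 -0.13741278 -0.06070126] [ 0.41600249 -0.12918753 -0.39596037]
[ 0.5320083 -0.2597149  0.092    ] [ 0.552422   -0.27333931  0.092     ]
```

Request:
{"op": "apply_moves", "data": {
  "moves": [
    [0,0.005,-0.002,0.4,-0.13,-0.15,-1],
    [0,0,0,0.2,0,0,-1],
    [0,0,0,0,0,0,-1]
  ]
}}

```text
t: 3.8
ee_pos: [0.5429, -0.2694, 0.2885]
eef_rot: [0.309, 1.569, -0.277]
force: [0.3, 0.5, 0.7]
finger_gap: 1.0
```

```bash
python3 - <<'E'
from h import *
need((.5433,-.2687),.116,56.3)
E
```

```text
t 3.8 gp [ 0.5432 -0.2695  0.1171] yaw 56.4 tilt 0.12 j6 [-0.46  0.45  1.77  0.    0.92 -1.45] gap 92.0 F [0.3 0.5 0.7]
 turn rad [ 0.001  0.002 -0.001] shift cm now-axes [ 0.11  0.08 -0.  ] goal-axes [ 0.11  0.08 -0.  ]
```

Request:
{"op": "apply_moves", "data": {
  "moves": [
    [0,0,0,0.1,0,0,0.2],
    [0,0,0,0,0,0,1],
    [0,0,0,0,0,0,1],
    [0,0,0,0,0,0,1],
    [0,0,0,0,0,0,1],
    [0,0,0,0,0,0,1],
    [0,0,0,0,0,0,1]
  ],
  "grip_force": 25
}}

```text
t: 4.5
ee_pos: [0.543, -0.2697, 0.2884]
eef_rot: [0.091, 1.567, -0.496]
force: [1.0, -0.8, -1.3]
finger_gap: 0.525
```

```bash
python3 - <<'E'
from h import *
need((.5433,-.2687),.116,56.3)
c=shot('wrist','w4');crop(c,180,200,280,210,2.8,'w4z')
E
```

```text
t 4.5 gp [ 0.5436 -0.27    0.117 ] yaw 56.4 tilt 0.2 j6 [-0.46  0.45  1.77 -0.    0.91 -1.45] gap 48.3 F [ 1.  -0.8 -1.3]
 turn rad [ 0.002  0.004 -0.   ] shift cm now-axes [ 0.1   0.09 -0.03] goal-axes [ 0.1   0.09 -0.03]
```

View pics/w4z.png

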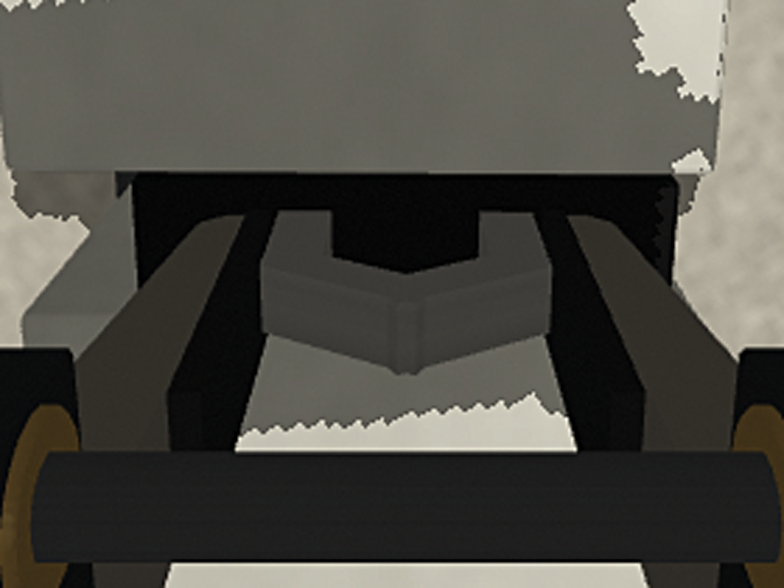

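Request:
{"op": "apply_moves", "data": {
  "moves": [
    [0,0,0,-0.5,0,0,1],
    [0,0,0,-1,0,0,1],
    [0,0,0,-1,0,0,1],
    [0,0,0,-1,0,0,1],
    [0,0,0,-1,0,0,1],
    [0,0,0,-1,0,0,1],
    [0,0,0,-1,0,0,1],
    [0,0,0,-1,0,0,1],
    [0,0,0,-1,0,0,1],
    [0,0,0,-1,0,0,1],
    [0,0,0,-1,0,0,1],
    [0,0,0,-1,0,0,1]
  ],
  "grip_force": 30
}}

```text
t: 5.75
ee_pos: [0.5422, -0.269, 0.4128]
eef_rot: [0.358, 1.569, -0.228]
force: [-0.2, -0.7, -1.5]
finger_gap: 0.524
```

```bash
python3 - <<'E'
from h import *
need((.553,-.0187),.25,102.3)
c=shot('wrist','w5');d=shot('side','d5');crop(d,310,220,160,140,4,'d5z')
E
```

```text
t 5.75 gp [ 0.5425 -0.2691  0.2414] yaw 56.4 tilt 0.11 j6 [-0.46  0.31  1.67  0.    1.16 -1.45] gap 48.2 F [-0.2 -0.7 -1.5]
 turn rad [-0.801  0.002  0.   ] shift cm now-axes [ -0.86  21.44 -12.95] goal-axes [-0.86 24.22  6.39]
```

View pics/w5.png

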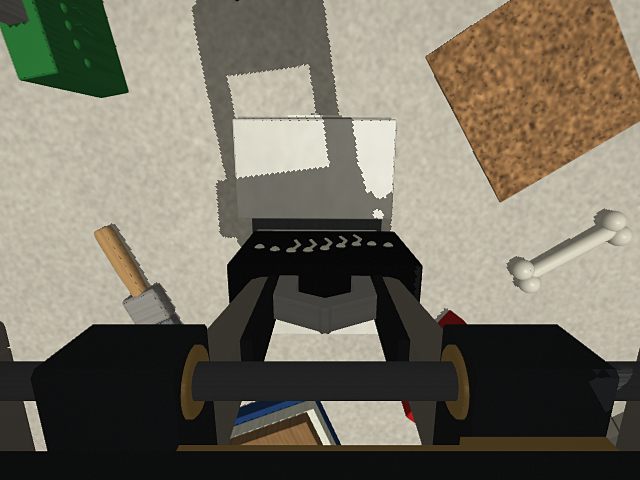

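View pics/d5z.png

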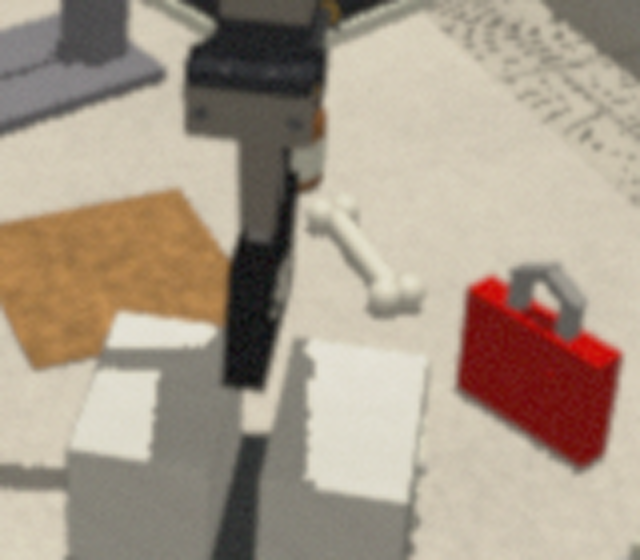

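Request:
{"op": "apply_moves", "data": {
  "moves": [
    [-0.05,0,0,-0.3,0,0,1],
    [-0.1,0,0,-0.3,0,0,1],
    [-0.1,0,0,-0.3,0,0,1],
    [-0.1,0,0,0,0,0,1],
    [-0.1,0,0,0,0,0,1],
    [-0.1,0,0,0,0,0,1],
    [-0.1,0,0,0,0,0,1],
    [-0.1,0,0,0,0,0,1],
    [-0.05,0,0,0,0,0,1]
  ]
}}

```text
t: 6.75
ee_pos: [0.5416, -0.2687, 0.4194]
eef_rot: [2.144, 1.569, 2.39]
force: [0.0, 0.2, -3.1]
finger_gap: 0.519
```

Request:
{"op": "apply_moves", "data": {
  "moves": [
    [0,0,0,0,1,0.3,1],
    [0,0,0,0,2,0.5,1],
    [0,0,0,0,2.8,0.7,1],
    [0,0,0,0,2.8,0.7,1],
    [0,0,0,0,2.8,0.7,1],
    [0,0,0,0,2.8,0.7,1],
    [0,0,0,0,2.8,0.7,1],
    [0,0,0,0,2.8,0.7,1],
    [0,0,0,0,2,0.5,1],
    [0,0,0,0,1,0.3,1],
    [0,0,0,0,0,0,1],
    [0,0,0,0,0,0,1]
  ]
}}

```text
t: 7.95
ee_pos: [0.5414, -0.0194, 0.4164]
eef_rot: [2.369, 1.563, 2.596]
force: [-0.1, -0.0, -3.4]
finger_gap: 0.525
```

```bash
python3 - <<'E'
from h import *
need((.553,-.0187),.114,102.3)
c=shot('wrist','w6');s=shot('scene','s6');crop(s,230,180,140,140,4,'s6z')
E
```

```text
t 7.95 gp [ 0.5402 -0.0187  0.245 ] yaw 103.0 tilt 0.45 j6 [-0.04  0.21  1.8   0.    1.14 -1.84] gap 48.3 F [-0.1 -0.  -3.4]
 turn rad [ 0.012 -0.006 -0.005] shift cm now-axes [13.09 -0.27  1.22] goal-axes [13.1  -0.18  1.15]
```

View pics/w6.png

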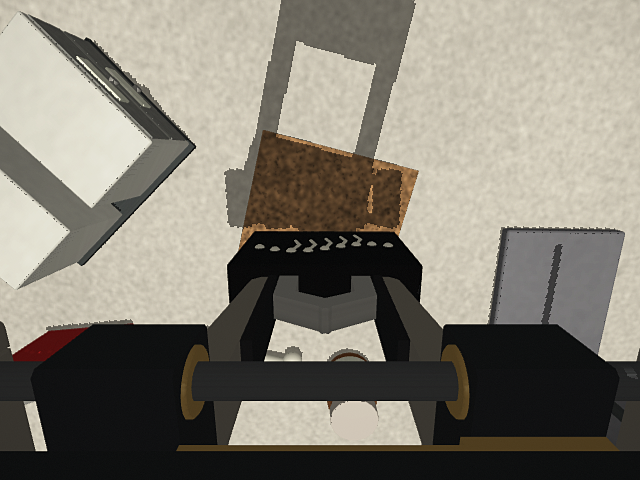

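View pics/s6z.png

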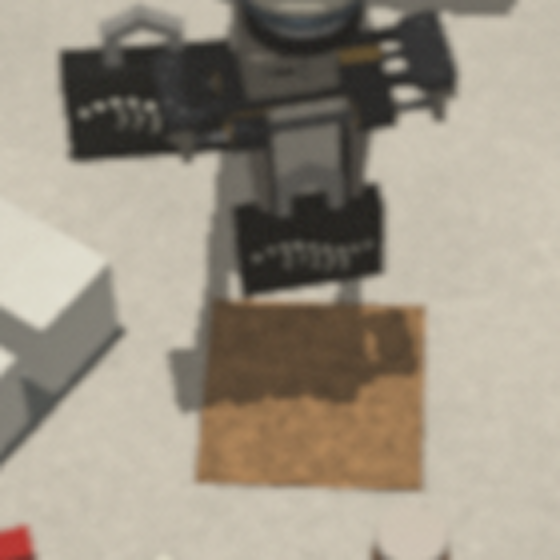

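Request:
{"op": "apply_moves", "data": {
  "moves": [
    [0.01,-0.005,-0.004,1,-0.1,0.6,1],
    [0,0,0,1.5,0,0.5,1],
    [0,0,0,2,0,0,1],
    [0,0,0,2,0,0,1],
    [0,0,0,2,0,0,1],
    [0,0,0,1.5,0,0,1],
    [0,0,0,1,0,0,1],
    [0,0,0,0.5,0,0,1],
    [0,0,0,0,0,0,1]
  ]
}}

```text
t: 8.95
ee_pos: [0.5544, -0.0228, 0.2888]
eef_rot: [2.805, 1.568, 3.013]
force: [-0.4, 0.6, -2.1]
finger_gap: 0.525
```

```bash
python3 - <<'E'
from h import *
need((.553,-.0187),.1135,102.3)
c=shot('side','d7');crop(c,270,200,160,120,5,'d7z')
E
```

```text
t 8.95 gp [ 0.5538 -0.0227  0.1174] yaw 101.9 tilt 0.18 j6 [-0.04  0.39  1.88  0.    0.88 -1.82] gap 48.3 F [-0.4  0.6 -2.1]
 turn rad [-0.007 -0.003 -0.001] shift cm now-axes [ 0.39  0.43 -0.05] goal-axes [ 0.39  0.43 -0.04]
```

View pics/d7z.png

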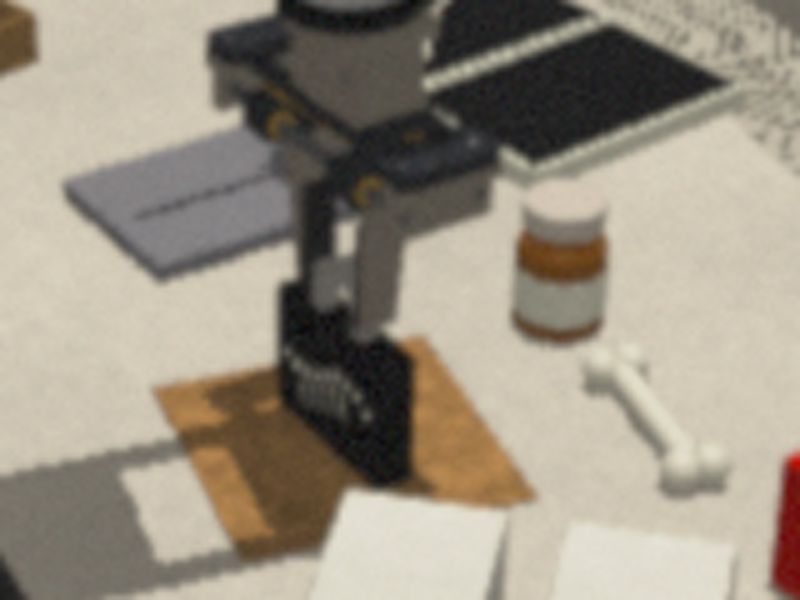

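Request:
{"op": "apply_moves", "data": {
  "moves": [
    [0,0,0,0.2,0,0,1],
    [0,0,0,0.1,0,0,1],
    [0,0,0,0,0,0,1]
  ]
}}

```text
t: 9.3
ee_pos: [0.5553, -0.0229, 0.2878]
eef_rot: [0.098, 1.57, 0.305]
force: [0.1, 0.0, -2.8]
finger_gap: 0.524
```

Request:
{"op": "apply_moves", "data": {
  "moves": [
    [0,0,0,0.1,0,0,1],
    [0,0,0,0,0,0,1]
  ]
}}

```text
t: 9.5
ee_pos: [0.5555, -0.0229, 0.2875]
eef_rot: [-0.15, 1.569, 0.058]
force: [-0.3, -0.1, -2.4]
finger_gap: 0.523
```

Request:
{"op": "apply_moves", "data": {
  "moves": [
    [0,0,0,0.1,0,0,1],
    [0,0,0,0,0,0,1]
  ]
}}

```text
t: 9.7
ee_pos: [0.5556, -0.0228, 0.2868]
eef_rot: [-0.167, 1.568, 0.041]
force: [-0.4, 0.8, -2.3]
finger_gap: 0.523
```

Request:
{"op": "apply_moves", "data": {
  "moves": [
    [0,0,0,0.2,0,0,1],
    [0,0,0,0,0,0,1]
  ]
}}

```text
t: 9.9
ee_pos: [0.5561, -0.0229, 0.2853]
eef_rot: [-0.242, 1.566, -0.034]
force: [-0.5, 0.1, -1.7]
finger_gap: 0.52
```

Request:
{"op": "apply_moves", "data": {
  "moves": [
    [0,0,0,0.2,0,0,1],
    [0,0,0,0,0,0,1]
  ]
}}

```text
t: 10.1
ee_pos: [0.5574, -0.0229, 0.2856]
eef_rot: [-0.179, 1.562, 0.028]
force: [-1.1, 0.4, -2.1]
finger_gap: 0.52
```

```bash
python3 - <<'E'
from h import *
need((.553,-.0187),.1135,102.3)
from plant import get_obs;print(get_obs()['moment'])
c=shot('side','d8');crop(c,310,230,80,80,7,'d8z')
c=shot('wrist','w8')
E
```

```text
t 10.1 gp [ 0.5589 -0.0228  0.1142] yaw 101.9 tilt 0.49 j6 [-0.04  0.39  1.88  0.    0.86 -1.82] gap 47.8 F [-1.1  0.4 -2.1]
 turn rad [-0.007  0.008  0.002] shift cm now-axes [ 0.06  0.5  -0.35] goal-axes [ 0.07  0.5  -0.34]
[ 0.08462325  0.10250874 -0.00834177]
```

View pics/d8z.png

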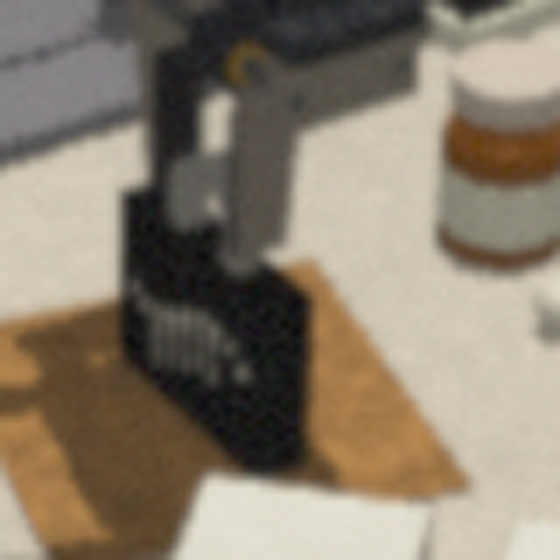

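View pics/w8.png

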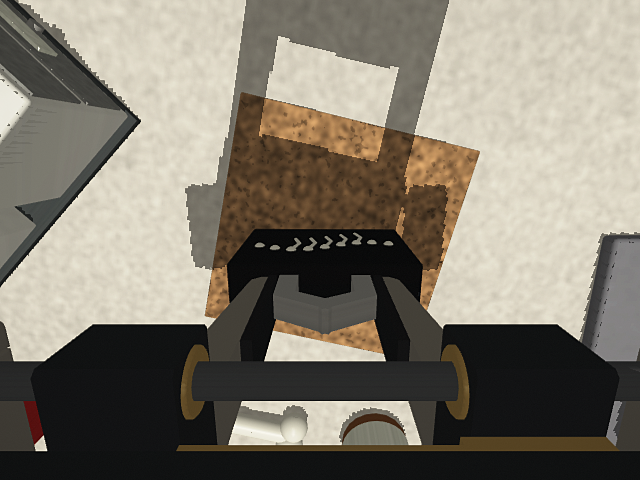

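Request:
{"op": "apply_moves", "data": {
  "moves": [
    [0,0.006,0,0.15,0,0,1],
    [0,0,0,0.1,0,0,1],
    [0,0,0,0,0,0,1]
  ]
}}

```text
t: 10.5
ee_pos: [0.5586, -0.0229, 0.2854]
eef_rot: [-0.373, 1.564, -0.166]
force: [0.0, 0.8, -0.4]
finger_gap: 0.52
```

```bash
python3 - <<'E'
from h import *
from plant import get_obs
need((.553,-.0187),.1135,102.3)
print(get_obs()['moment'])
E
```

```text
t 10.5 gp [ 0.5597 -0.0231  0.114 ] yaw 101.9 tilt 0.37 j6 [-0.04  0.39  1.88 -0.    0.86 -1.82] gap 47.8 F [ 0.   0.8 -0.4]
 turn rad [-0.008  0.006  0.002] shift cm now-axes [ 0.05  0.52 -0.47] goal-axes [ 0.05  0.53 -0.46]
[0.35588538 0.11926735 0.10475974]
```

Request:
{"op": "apply_moves", "data": {
  "moves": [
    [0,0,0,0,0,0,-0.1],
    [0,0,0,0,0,0,-0.2],
    [0,0,0,0,0,0,-0.4],
    [0,0,0,0,0,0,-0.5],
    [0,0,0,0,0,0,-0.5],
    [0,0,0,0,0,0,-0.5]
  ]
}}

```text
t: 11.1
ee_pos: [0.5582, -0.023, 0.2843]
eef_rot: [-0.495, 1.566, -0.287]
force: [0.3, 0.3, -0.1]
finger_gap: 0.747
```

```bash
python3 - <<'E'
from h import *
need((.553,-.0187),.1135,102.3)
c=shot('side','d9');crop(c,310,230,80,80,7,'d9z')
c=shot('wrist','w9')
E
```

```text
t 11.1 gp [ 0.559  -0.0232  0.1129] yaw 101.9 tilt 0.27 j6 [-0.04  0.4   1.88 -0.    0.86 -1.82] gap 68.8 F [ 0.3  0.3 -0.1]
 turn rad [-0.007  0.004  0.002] shift cm now-axes [-0.07  0.52 -0.42] goal-axes [-0.06  0.53 -0.42]
```

View pics/d9z.png

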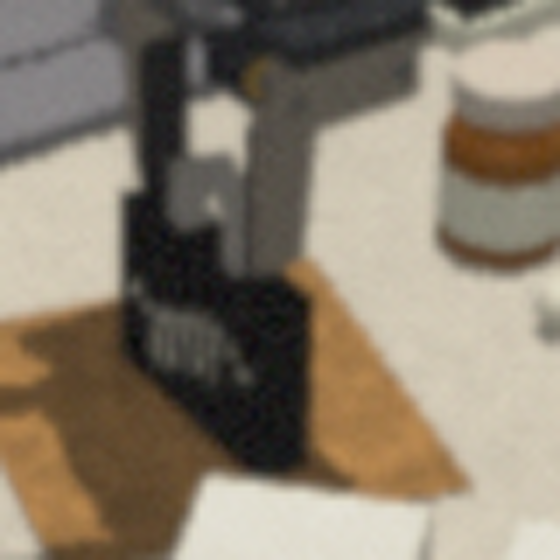

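View pics/w9.png

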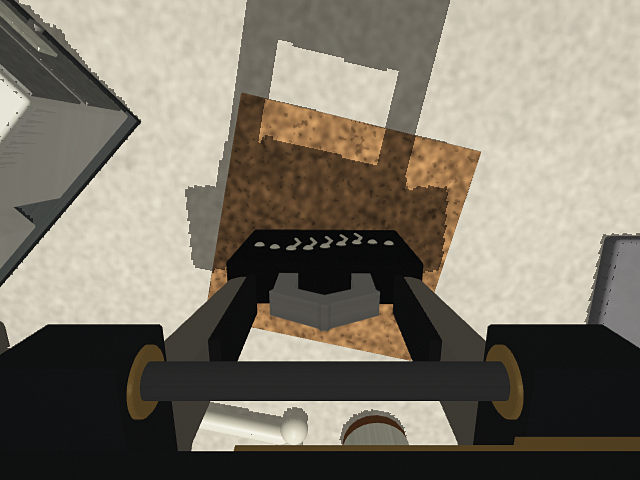

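Request:
{"op": "apply_moves", "data": {
  "moves": [
    [0,0,0,-0.5,0,0,-0.5],
    [0,0,0,-1.5,0,0,-0.5],
    [0,0,0,-2,0,0,-0.5],
    [0,0,0,-3,0,0,-0.5],
    [0,0,0,-3,0,0,-0.5],
    [0,0,0,-1,0,0,-0.5],
    [0,0,0,0,0,0,-0.5]
  ]
}}

```text
t: 11.9
ee_pos: [0.5573, -0.0228, 0.3989]
eef_rot: [-0.609, 1.567, -0.402]
force: [0.7, -0.7, -0.4]
finger_gap: 0.75
```

```bash
python3 - <<'E'
from h import *
need((.558,-.0227),.2,12.3)
c=shot('wrist','w10');crop(c,200,180,250,180,3.2,'w10z')
c=shot('scene','s10')
E
```

```text
t 11.9 gp [ 0.5578 -0.023   0.2275] yaw 101.9 tilt 0.19 j6 [-0.04  0.25  1.79 -0.    1.1  -1.82] gap 69.0 F [ 0.7 -0.7 -0.4]
 turn rad [ 1.563e+00  4.000e-03 -1.000e-03] shift cm now-axes [ 2.75 -0.    0.07] goal-axes [2.75 0.07 0.01]
```

View pics/w10z.png

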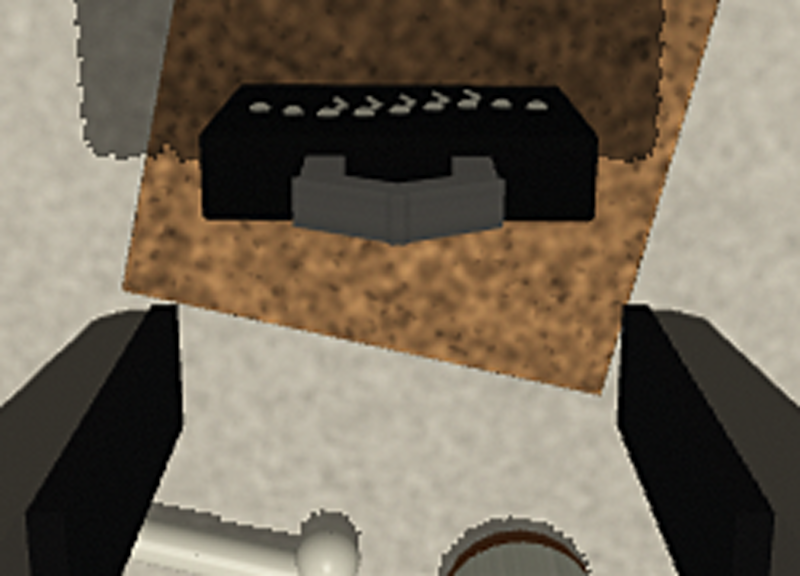

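View pics/s10.png

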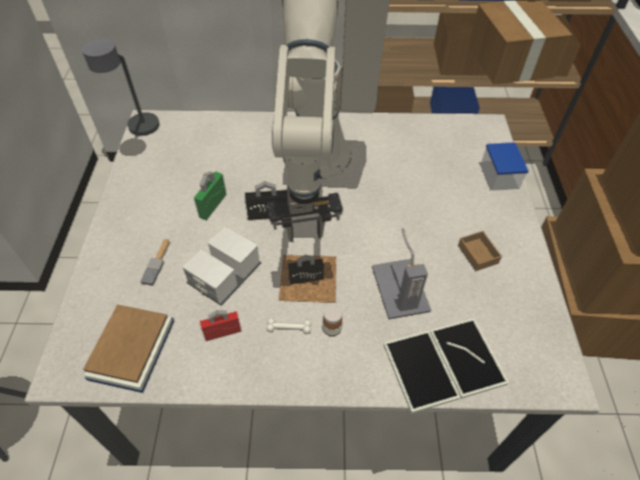

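```bash
python3 - <<'E'
from h import *
c=load('w10')
P=lambda x,y,z:plane(c,(x+.5)/3.2-.5+200,(y+.5)/3.2-.5+180,z)
q=[P(202,137,.083),P(598,137,.083),P(596,219,.083),P(204,219,.083)]
print(np.mean(q,0),[x.round(4)[:2] for x in q])
e=q[1]-q[0];print(np.linalg.norm(e),np.degrees(np.arctan2(e[1],e[0])));e=q[2]-q[3];print(np.linalg.norm(e),np.degrees(np.arctan2(e[1],e[0])))
t=[P(399,190,.123),P(399,242,.123)];print(np.mean(t,0))
E
```

```text
[ 0.55895967 -0.0219308   0.083     ] [array([ 0.5587, -0.0744]), array([0.5376, 0.026 ]), array([0.5591, 0.031 ]), array([ 0.5804, -0.0703])]
0.10265737370543647 101.87182507335181
0.10353252328266312 101.87718364077892
[ 0.5581002  -0.02229151  0.123     ]
```

Request:
{"op": "apply_moves", "data": {
  "moves": [
    [0.14,0,0,0,0,0,-0.5],
    [0.145,0,0,0,0,0,-0.5],
    [0.145,0,0,0,0,0,-0.5],
    [0.145,0,0,0,0,0,-0.5],
    [0.145,0,0,0,0,0,-0.5],
    [0.145,0,0,0,0,0,-0.5],
    [0.145,0,0,0,0,0,-0.5],
    [0.145,0,0,0,0,0,-0.5],
    [0.145,0,0,0,0,0,-0.5],
    [0.145,0,0,0,0,0,-0.5],
    [0.1,0,0,0,0,0,-0.5],
    [0,0,0,0,0,0,-0.5]
  ]
}}

```text
t: 13.2
ee_pos: [0.5512, -0.0225, 0.3746]
eef_rot: [-1.756, 1.538, 3.135]
force: [-0.2, 0.2, 0.2]
finger_gap: 0.752
```

```bash
python3 - <<'E'
from h import *
need((.5663,-.0592),.150,11.9)
E
```

```text
t 13.2 gp [ 0.5456 -0.0225  0.2033] yaw 10.2 tilt 1.87 j6 [-0.04  0.28  1.81 -0.    1.08 -0.22] gap 69.2 F [-0.2  0.2  0.2]
 turn rad [-0.029 -0.006  0.032] shift cm now-axes [5.27 1.   3.91] goal-axes [5.32 0.72 3.9 ]
```

Request:
{"op": "apply_moves", "data": {
  "moves": [
    [-0.029,-0.006,0.032,0,0.5,2,-0.3],
    [0,0,0,0,0.2,1.9,-0.3],
    [0,0,0,1.5,0,0,-0.3],
    [0,0,0,1.5,0,0,-0.3],
    [0,0,0,0,0,0,-0.3],
    [0,0,0,0,0,0,-0.3]
  ]
}}

```text
t: 13.8
ee_pos: [0.5643, -0.0606, 0.337]
eef_rot: [-1.963, 1.562, 2.978]
force: [-0.3, 0.2, 0.3]
finger_gap: 0.651
```

```bash
python3 - <<'E'
from h import *
need((.5663,-.0592),.070,11.9)
c=shot('wrist','w11')
E
```

```text
t 13.8 gp [ 0.5629 -0.0604  0.1656] yaw 13.1 tilt 0.49 j6 [-0.11  0.34  1.82  0.    0.99 -0.34] gap 59.9 F [-0.3  0.2  0.3]
 turn rad [ 0.02  -0.003  0.008] shift cm now-axes [ 9.56  0.3  -0.06] goal-axes [ 9.56  0.22 -0.1 ]
```

View pics/w11.png

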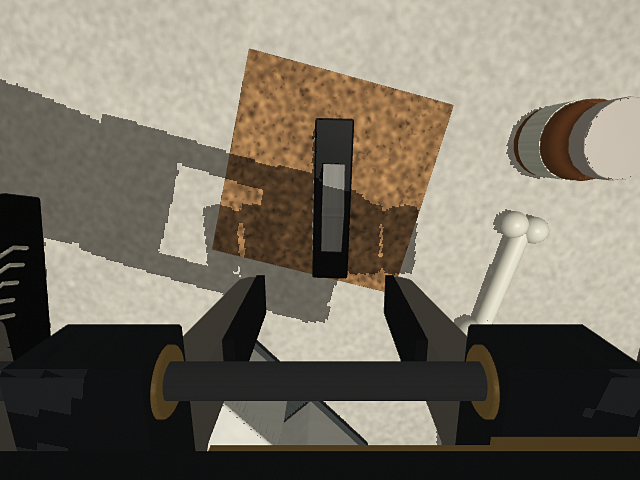

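```bash
python3 - <<'E'
from h import *
c=load('w11')
q=[plane(c,u,v,.083) for u,v in [(315,120),(354,120),(348,277),(313,277)]]
m=np.mean(q,0);e=(q[0]+q[1]-q[2]-q[3])/2;print(m,np.linalg.norm(e),np.degrees(np.arctan2(e[1],e[0])))
t=[plane(c,u,v,.118) for u,v in [(323,164),(345,164),(342,251),(321,251)]]
e=(t[0]+t[1]-t[2]-t[3])/2;print('tab',np.mean(t,0),np.linalg.norm(e),np.degrees(np.arctan2(e[1],e[0])))
s=load('scene0');print([plane(s,u,v,.09).round(3) for u,v in [(245,192),(288,190)]],[plane(s,u,v,.0).round(3) for u,v in [(247,219),(289,217)]])
E
```

```text
[ 0.55933725 -0.02248201  0.083     ] 0.10173970206622061 101.9000549683811
tab [ 0.55865956 -0.02092131  0.118     ] 0.04845830784005187 101.7337363606538
[array([ 0.28 , -0.232,  0.09 ]), array([ 0.269, -0.092,  0.09 ])] [array([ 0.32 , -0.231,  0.   ]), array([ 0.309, -0.09 ,  0.   ])]
```

Request:
{"op": "apply_moves", "data": {
  "moves": [
    [0.02,-0.003,0.008,2,0.25,-0.1,-0.3],
    [0,0,0,2.5,0,0,-0.3],
    [0,0,0,2,0,0,-0.3],
    [0,0,0,1,0,0,-0.3],
    [0,0,0,0,0,0,-0.3]
  ]
}}

```text
t: 14.35
ee_pos: [0.568, -0.0584, 0.2632]
eef_rot: [1.299, 1.565, -0.059]
force: [-0.7, 0.4, 0.7]
finger_gap: 0.648
```

```bash
python3 - <<'E'
from h import *
need((.5668,-.0592),.070,11.9)
c=shot('wrist','w12')
E
```

```text
t 14.35 gp [ 0.5689 -0.0584  0.0918] yaw 12.2 tilt 0.32 j6 [-0.11  0.44  1.86  0.    0.83 -0.32] gap 59.6 F [-0.7  0.4  0.7]
 turn rad [ 0.005  0.002 -0.005] shift cm now-axes [ 2.18 -0.14  0.05] goal-axes [ 2.18 -0.13  0.06]
```

View pics/w12.png

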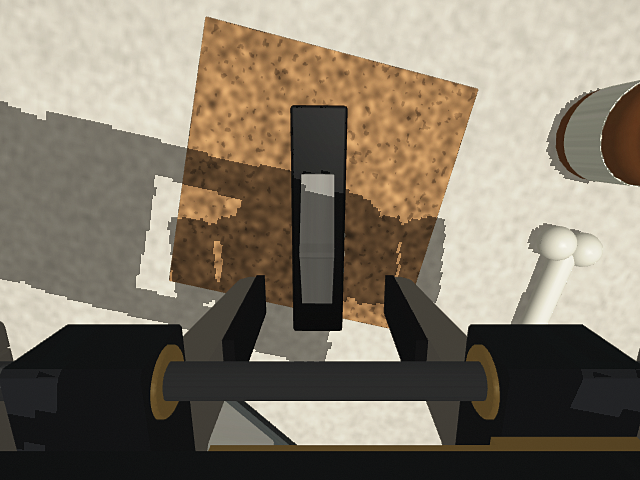

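Request:
{"op": "apply_moves", "data": {
  "moves": [
    [0.005,0.002,-0.005,0.8,-0.25,0,-0.3],
    [0,0,0,0.9,0,0,-0.3],
    [0,0,0,0.4,0,0,-0.3],
    [0,0,0,0,0,0,-0.3]
  ]
}}

```text
t: 14.8
ee_pos: [0.5668, -0.059, 0.244]
eef_rot: [1.386, 1.566, 0.023]
force: [-0.5, -0.5, 0.2]
finger_gap: 0.654
```

```bash
python3 - <<'E'
from h import *
need((.5668,-.0592),.070,11.9)
c=shot('wrist','w13')
E
```

```text
t 14.8 gp [ 0.5676 -0.059   0.0726] yaw 11.9 tilt 0.29 j6 [-0.11  0.47  1.88  0.    0.79 -0.31] gap 60.1 F [-0.5 -0.5  0.2]
 turn rad [-0.     0.001 -0.005] shift cm now-axes [ 0.26 -0.    0.02] goal-axes [ 0.26 -0.    0.02]
```

View pics/w13.png

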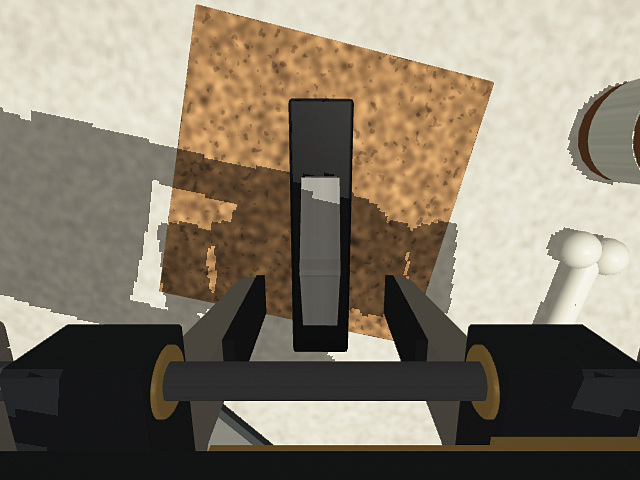

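Request:
{"op": "apply_moves", "data": {
  "moves": [
    [0,0,-0.004,0.25,0,0,0.1],
    [0,0,0,0,0,0,0.3],
    [0,0,0,0,0,0,0.4],
    [0,0,0,0,0,0,1],
    [0,0,0,0,0,0,1],
    [0,0,0,0,0,0,1],
    [0,0,0,0,0,0,1]
  ],
  "grip_force": 15
}}

```text
t: 15.55
ee_pos: [0.5671, -0.0591, 0.2422]
eef_rot: [0.891, 1.569, -0.472]
force: [-0.7, 0.1, -0.7]
finger_gap: 0.261
```

Request:
{"op": "apply_moves", "data": {
  "moves": [
    [0,0,0,0,0,0,1],
    [0,0,0,0,0,0,1],
    [0,0,0,0,0,0,1]
  ],
  "grip_force": 50
}}

```text
t: 15.85
ee_pos: [0.5672, -0.0591, 0.2422]
eef_rot: [0.921, 1.569, -0.443]
force: [0.6, 0.4, -0.4]
finger_gap: 0.255
```

```bash
python3 - <<'E'
from h import *
need((.5668,-.0592),.070,11.9)
c=shot('wrist','w14')
E
```

```text
t 15.85 gp [ 0.5675 -0.0593  0.0708] yaw 11.9 tilt 0.13 j6 [-0.11  0.47  1.88 -0.    0.79 -0.31] gap 23.4 F [ 0.6  0.4 -0.4]
 turn rad [-0.     0.001 -0.002] shift cm now-axes [ 0.08 -0.04  0.  ] goal-axes [ 0.08 -0.04  0.  ]
```

View pics/w14.png

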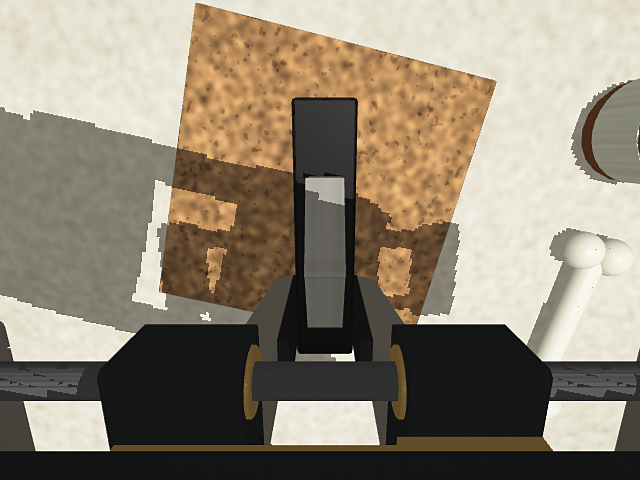

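Request:
{"op": "apply_moves", "data": {
  "moves": [
    [0,0,0,-0.5,0,0,1],
    [0,0,0,-1,0,0,1],
    [0,0,0,-1,0,0,1],
    [0,0,0,-1,0,0,1],
    [0,0,0,-0.5,0,0,1],
    [0,0,0,0,0,0,1]
  ]
}}

```text
t: 16.5
ee_pos: [0.5669, -0.059, 0.2862]
eef_rot: [0.887, 1.568, -0.476]
force: [0.4, -0.9, -3.5]
finger_gap: 0.255
```

```bash
python3 - <<'E'
from h import *
need((.474,.194),.178,12.3)
c=shot('wrist','w15');d=shot('scene','s15');crop(d,260,210,120,110,5,'s15z')
E
```

```text
t 16.5 gp [ 0.5673 -0.0592  0.1148] yaw 11.9 tilt 0.14 j6 [-0.11  0.41  1.85 -0.    0.88 -0.31] gap 23.5 F [ 0.4 -0.9 -3.5]
 turn rad [-0.007  0.002 -0.002] shift cm now-axes [ -6.37  -3.86 -26.67] goal-axes [ -6.32  -3.69 -26.7 ]
```

View pics/w15.png

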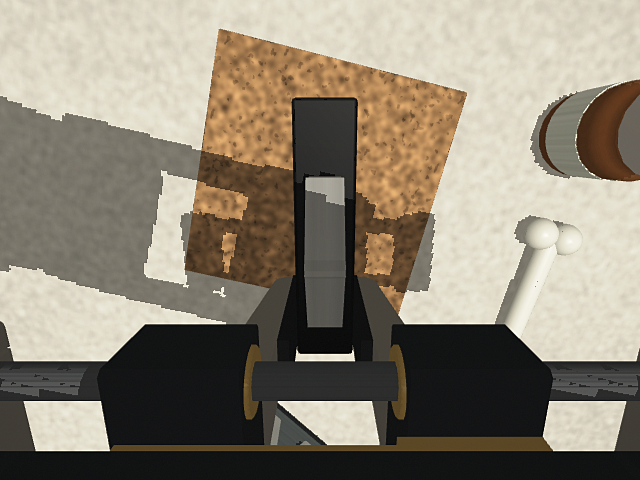

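View pics/s15z.png

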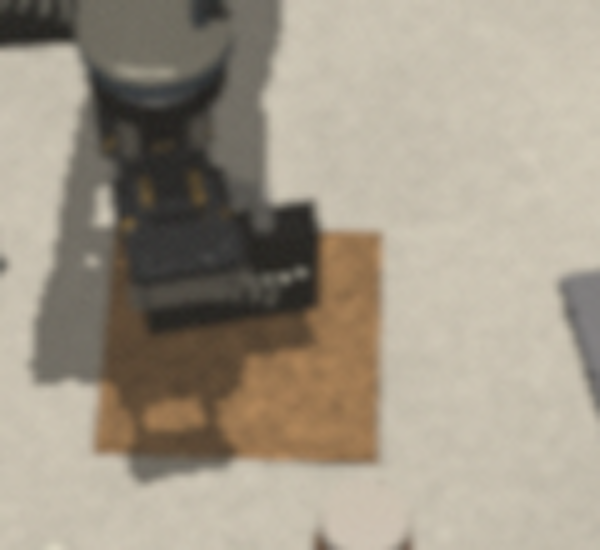

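Request:
{"op": "apply_moves", "data": {
  "moves": [
    [0,0,0,-1.5,-0.5,-0.5,1],
    [0,0,0,-2,-1,-1.5,1],
    [0,0,0,-2,-1,-2,1],
    [0,0,0,-0.8,-1,-2.5,1],
    [0,0,0,0,-0.2,-2.5,1],
    [0,0,0,0,0,-2.5,1],
    [0,0,0,0,0,-2.5,1],
    [0,0,0,0,0,-2.5,1],
    [0,0,0,0,0,-2.5,1],
    [0,0,0,0,0,-2,1],
    [0,0,0,0,0,-1,1],
    [0,0,0,0,0,0,1]
  ]
}}

```text
t: 17.8
ee_pos: [0.4763, 0.1569, 0.3568]
eef_rot: [-1.746, 1.569, -3.11]
force: [-0.3, -0.8, -4.0]
finger_gap: 0.258
```

```bash
python3 - <<'E'
from h import *
need((.474,.194),.178,12.3)
c=shot('wrist','w16')
E
```

```text
t 17.8 gp [0.476  0.1569 0.1854] yaw 11.8 tilt 0.1 j6 [0.32 0.22 1.94 0.   0.99 0.11] gap 23.8 F [-0.3 -0.8 -4. ]
 turn rad [-0.009 -0.     0.002] shift cm now-axes [ 0.74  0.54 -3.68] goal-axes [ 0.74  0.57 -3.67]
```

View pics/w16.png

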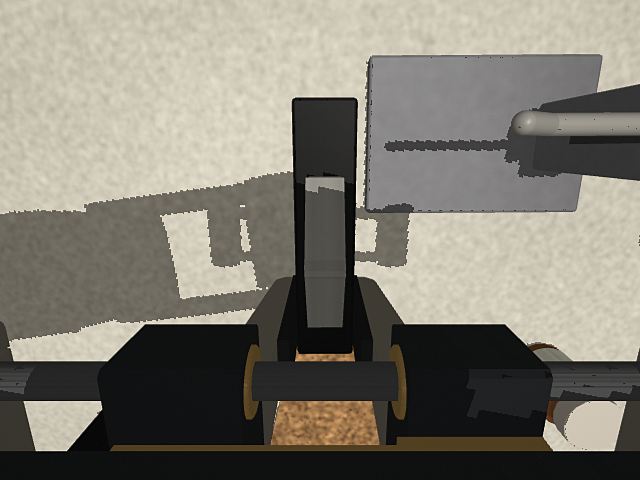

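```bash
python3 - <<'E'
from h import *
c=load('w16');crop(c,480,80,160,80,5,'w16z');o=c['obs'];Rt=rt(o);gp=o['ee_pos']+Rt[:,0]*.1714
def T(u,v,z): 
    p=plane(c,u,v,z);return p.round(4),(Rt.T@(p-gp)*1000).round(1)
print('tip',T(512,122,.209));print('seat',T(600,124,.200)); print('end',T(638,124,.200))
gz=gp[2]
# tab ridge: line v=273, at z gp+.052 ; side edges z gp+.044
print('ridge',[T(u,v,gz+.0522) for u,v in ((305,275),(346,275))])
print('tab ends',[T(u,v,gz+.044)[1] for u,v in ((305,177),(344,177),(307,328),(342,328))])
print('slab',[T(u,v,gz+.0122)[1] for u,v in ((293,98),(357,98),(351,352),(299,352))])
print('base',[T(u,v,.014)[0] for u,v in ((371,55),(602,55),(577,211),(367,211))])
print('tips at',[proj(c,gp)])
E
```

```text
tip (array([0.5215, 0.2484, 0.209 ]), array([-23.7,  63.3, -80.2]))
seat (array([0.5567, 0.2556, 0.2   ]), array([-14.8,  99.3, -80.1]))
end (array([0.5701, 0.2584, 0.2   ]), array([-14.8, 112.9, -80.1]))
ridge [(array([0.4636, 0.1915, 0.2376]), array([-52.2,  -5.1, -36.4])), (array([0.4752, 0.1939, 0.2376]), array([-52.2,   6.8, -36.4]))]
tab ends [array([-44. ,  -5.1, -63.7]), array([-44. ,   6.3, -63.7]), array([-44. ,  -5.1, -15.2]), array([-44. ,   6.3, -15.2])]
slab [array([-12.2, -10.7, -89.2]), array([-12.2,  12.3, -89.2]), array([-12.2,  11.9,  12.9]), array([-12.2, -10.4,  13. ])]
base [array([0.4836, 0.3061, 0.014 ]), array([0.6664, 0.3442, 0.014 ]), array([0.6945, 0.2199, 0.014 ]), array([0.5102, 0.1814, 0.014 ])]
tips at [array([323.21922062, 311.86345048])]
```

View pics/w16z.png

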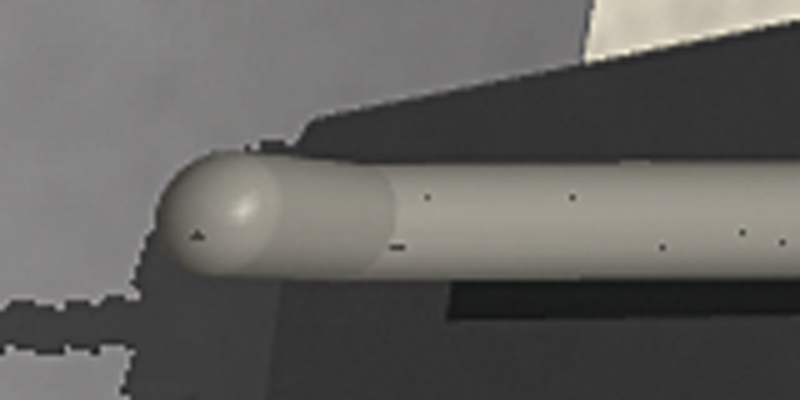

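Request:
{"op": "apply_moves", "data": {
  "moves": [
    [0,0,0,0.2,0,-1,1],
    [0,0,0,0.3,0.5,-1.5,1],
    [0,0,0,0.15,1,-1.2,1],
    [0,0,0,0,1,-0.5,1],
    [0,0,0,0,1,0,1],
    [0,0,0,0,0.4,0,1],
    [0,0,0,0,0,0,1],
    [0,0,0,0,0,0,1]
  ]
}}

```text
t: 18.65
ee_pos: [0.5102, 0.2077, 0.349]
eef_rot: [-1.238, 1.568, -2.605]
force: [-0.3, -0.3, -2.9]
finger_gap: 0.259
```

```bash
python3 - <<'E'
from h import *
need((.474,.194),.179,11.8)
c=shot('wrist','w17');d=shot('side','d17');crop(d,270,150,120,100,6,'d17z')
E
```

```text
t 18.65 gp [0.5098 0.2075 0.1776] yaw 11.7 tilt 0.15 j6 [ 0.38  0.3   1.85 -0.    1.    0.18] gap 23.9 F [-0.3 -0.3 -2.9]
 turn rad [-0.002  0.001  0.002] shift cm now-axes [-0.13 -3.82  0.61] goal-axes [-0.14 -3.82  0.6 ]
```

View pics/w17.png

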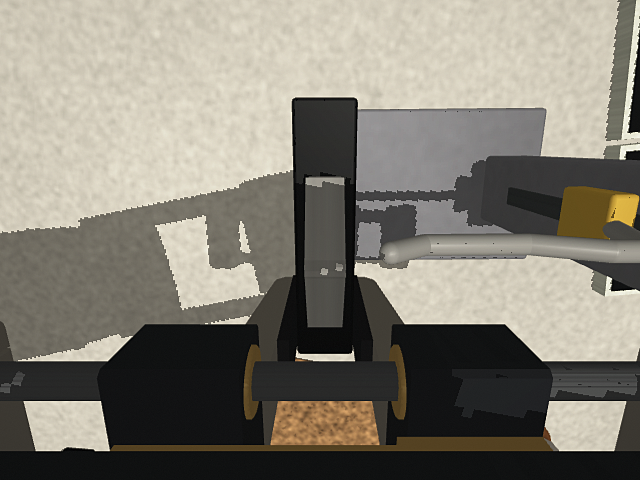

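View pics/d17z.png

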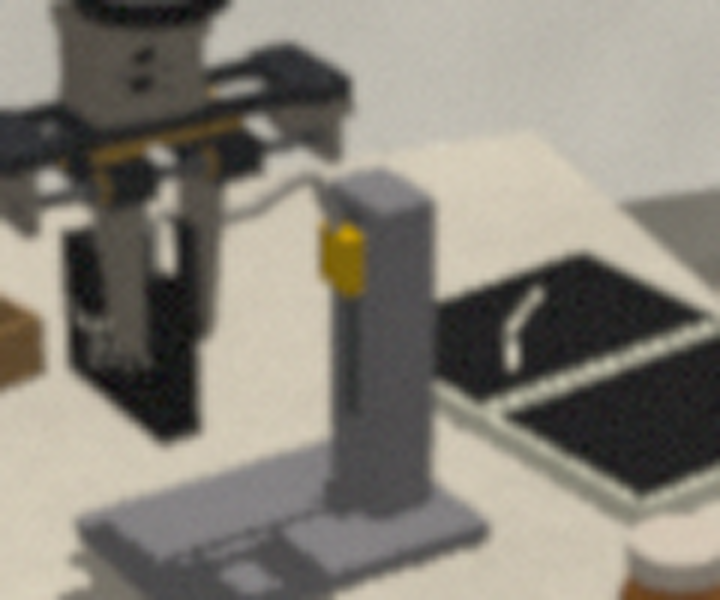

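```bash
python3 - <<'E'
from h import *
c=load('w17');o=c['obs'];Rt=rt(o);gp=o['ee_pos']+Rt[:,0]*.1714;crop(c,280,160,260,180,3,'w17z')
T=lambda u,v,z:(Rt.T@(plane(c,u,v,z)-gp)*1000).round(1)
print(gp,'tip',T(382,256,.209),T(388,254,.210),'seat',T(440,245,.200),T(470,245,.2),T(520,244,.2))
gz=gp[2];print([T(u,v,gz+.044) for u,v in ((305,177),(344,177),(307,328),(342,328))])
E
```

```text
[0.50980386 0.20751429 0.17757057] tip [-31.5  20.4 -35.9] [-32.5  22.2 -36.9] seat [-22.6  43.  -37.4] [-22.6  54.  -37.4] [-22.6  72.3 -37.8]
[array([-44. ,  -5.1, -63.7]), array([-44.1,   6.3, -63.7]), array([-44. ,  -5.1, -15.2]), array([-44. ,   6.2, -15.2])]
```

View pics/w17z.png

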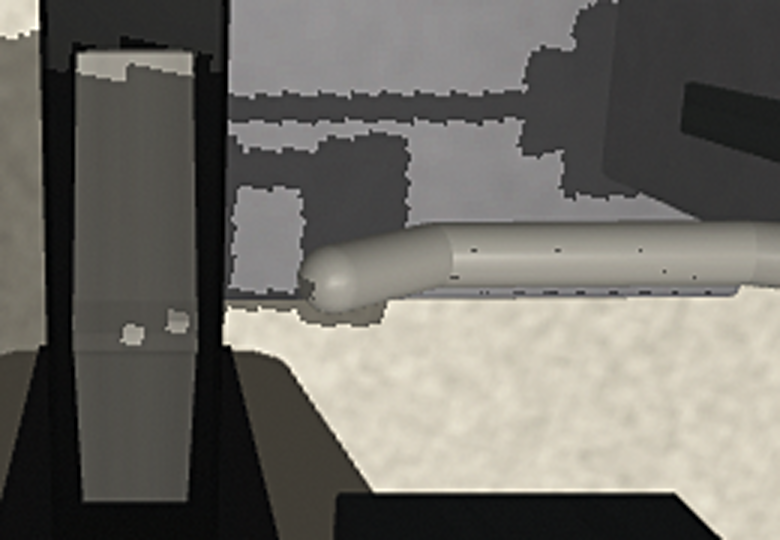

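Request:
{"op": "apply_moves", "data": {
  "moves": [
    [0,0,0,-0.1,0.3,0.15,1],
    [0,0,0,0,0.7,0,1],
    [0,0,0,0,0.7,0,1],
    [0,0,0,0,0.7,0,1],
    [0,0,0,0,0.5,0,1],
    [0,0,0,0,0,0,1],
    [0,0,0,0,0,0,1]
  ]
}}

```text
t: 19.45
ee_pos: [0.5413, 0.2119, 0.3504]
eef_rot: [-1.178, 1.569, -2.546]
force: [-0.2, -0.1, -3.1]
finger_gap: 0.261
```

```bash
python3 - <<'E'
from h import *
need((.474,.194),.179,11.8)
c=shot('wrist','w18');crop(c,280,160,260,180,3,'w18z');d=shot('side','d18');crop(d,290,160,80,70,8,'d18z')
E
```

```text
t 19.45 gp [0.541  0.2117 0.179 ] yaw 11.6 tilt 0.11 j6 [ 0.37  0.34  1.78 -0.    1.02  0.17] gap 24.0 F [-0.2 -0.1 -3.1]
 turn rad [-0.003  0.001  0.002] shift cm now-axes [ 0.01 -6.95  0.4 ] goal-axes [-0.   -6.95  0.37]
```

View pics/w18z.png

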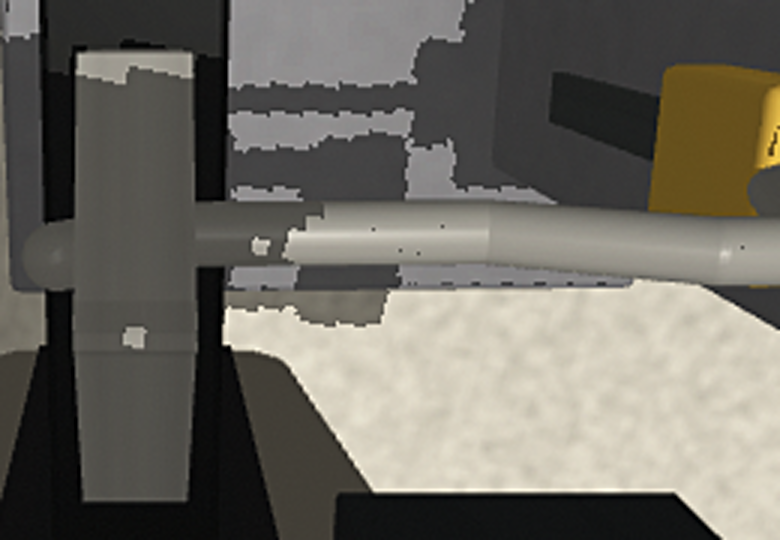

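View pics/d18z.png

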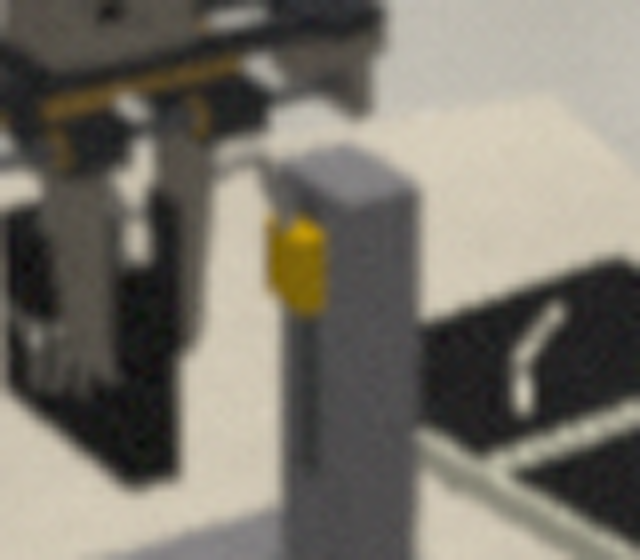

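```bash
python3 - <<'E'
from h import *
c=load('w18');o=c['obs'];Rt=rt(o);gp=o['ee_pos']+Rt[:,0]*.1714
T=lambda u,v,z:(Rt.T@(plane(c,280+u/3,160+v/3,z)-gp)*1000).round(1)
print('tip',T(24,255,.21),'seat',T(240,234,.2),T(420,233,.2),'seam x=22',T(490,235,.2))
E
```

```text
tip [-31.  -11.9 -39.7] seat [-21.1  13.7 -39.7] [-21.1  35.8 -39.8] seam x=22 [-21.1  44.5 -39.5]
```

Request:
{"op": "apply_moves", "data": {
  "moves": [
    [0,0,0,0,0.4,-0.05,1],
    [0,0,0,0,0.6,0,1],
    [0,0,0,0,0.6,0,1],
    [0,0,0,0,0.4,0,1],
    [0,0,0,0,0,0,1],
    [0,0,0,0,0,0,1]
  ]
}}

```text
t: 20.15
ee_pos: [0.5621, 0.2169, 0.3504]
eef_rot: [-1.152, 1.569, -2.52]
force: [-0.1, -0.1, -2.6]
finger_gap: 0.26
```

```bash
python3 - <<'E'
from h import *
need((.474,.194),.179,11.8)
c=shot('wrist','w19');crop(c,280,160,260,180,3,'w19z')
E
```

```text
t 20.15 gp [0.5619 0.2167 0.179 ] yaw 11.6 tilt 0.1 j6 [ 0.37  0.37  1.73 -0.    1.04  0.16] gap 23.9 F [-0.1 -0.1 -2.6]
 turn rad [-0.003  0.001  0.002] shift cm now-axes [ 0.02 -9.09  0.46] goal-axes [ 0.   -9.1   0.44]
```

View pics/w19z.png

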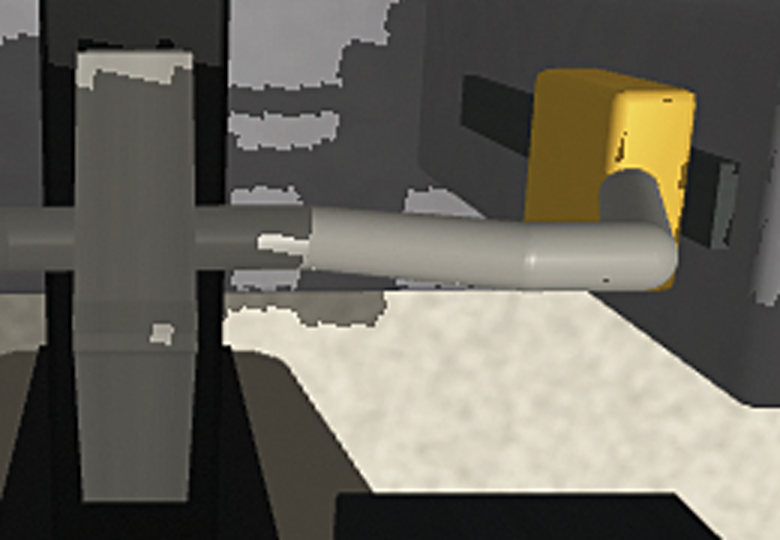

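Request:
{"op": "apply_moves", "data": {
  "moves": [
    [0,0,0,0.4,0,0,1],
    [0,0,0,0.4,0,0,1],
    [0,0,0,0.4,0,0,1],
    [0,0,0,0.4,0,0,1],
    [0,0,0,0.3,0,0,1],
    [0,0,0,0.3,0,0,1],
    [0,0,0,0.2,0,0,1],
    [0,0,0,0,0,0,1]
  ]
}}

```text
t: 21.0
ee_pos: [0.5617, 0.2168, 0.3244]
eef_rot: [-1.207, 1.569, -2.575]
force: [0.6, -0.2, -0.2]
finger_gap: 0.259
```

```bash
python3 - <<'E'
from h import *
need((.474,.194),.142,11.8)
c=shot('wrist','w20');crop(c,280,160,260,180,3,'w20z')
E
```

```text
t 21.0 gp [0.5615 0.2166 0.153 ] yaw 11.6 tilt 0.09 j6 [ 0.37  0.4   1.75 -0.    0.98  0.16] gap 23.9 F [ 0.6 -0.2 -0.2]
 turn rad [-0.003  0.001  0.001] shift cm now-axes [ 1.11 -9.05  0.46] goal-axes [ 1.1  -9.06  0.44]
```

View pics/w20z.png

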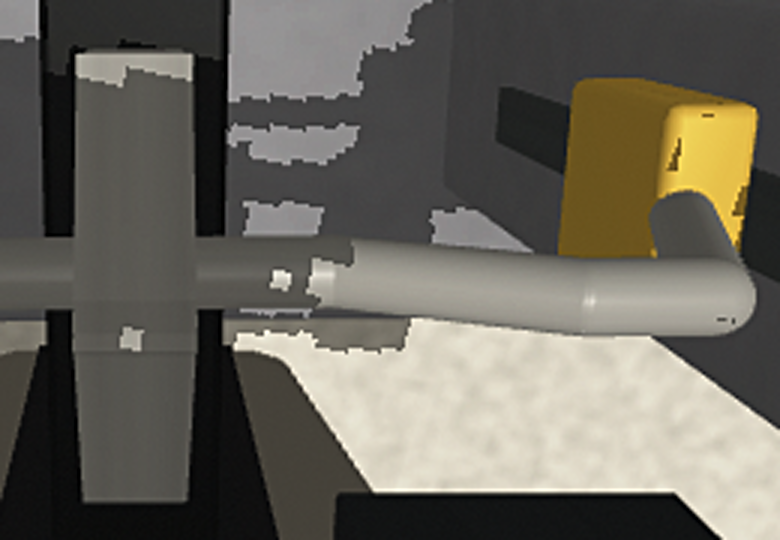

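Request:
{"op": "apply_moves", "data": {
  "moves": [
    [0,0,0,0.3,0,0,1],
    [0,0,0,0.2,0,0,1],
    [0,0,0,0,0,0,1]
  ]
}}

```text
t: 21.35
ee_pos: [0.5618, 0.2169, 0.3197]
eef_rot: [-1.232, 1.57, -2.599]
force: [-1.2, -0.3, -0.5]
finger_gap: 0.254
```

Request:
{"op": "apply_moves", "data": {
  "moves": [
    [0,0,0,0,0,0,1]
  ]
}}

```text
t: 21.45
ee_pos: [0.5618, 0.2169, 0.3197]
eef_rot: [-1.234, 1.57, -2.602]
force: [-1.4, -0.7, -0.1]
finger_gap: 0.26
```

Request:
{"op": "apply_moves", "data": {
  "moves": [
    [0,0,0,0,0,0,1]
  ]
}}

```text
t: 21.55
ee_pos: [0.5618, 0.2169, 0.3198]
eef_rot: [-1.23, 1.57, -2.598]
force: [-0.6, 0.0, 0.4]
finger_gap: 0.258
```

Request:
{"op": "apply_moves", "data": {
  "moves": [
    [0,0,0,0,0,0,1]
  ]
}}

```text
t: 21.65
ee_pos: [0.5618, 0.2169, 0.3199]
eef_rot: [-1.177, 1.57, -2.545]
force: [-0.1, 0.1, 0.3]
finger_gap: 0.259
```

Request:
{"op": "apply_moves", "data": {
  "moves": [
    [0,0,0,0,0,0,0.45],
    [0,0,0,0,0,0,0.4],
    [0,0,0,0,0,0,0.35],
    [0,0,0,0,0,0,0.2],
    [0,0,0,0,0,0,0.1],
    [0,0,0,0,0,0,0.0],
    [0,0,0,0,0,0,0.0]
  ]
}}

```text
t: 22.35
ee_pos: [0.5622, 0.217, 0.3203]
eef_rot: [1.495, 1.57, 0.127]
force: [-0.7, 0.3, -0.7]
finger_gap: 0.502
```

```bash
python3 - <<'E'
from h import *
need((.474,.194),.142,11.8)
c=shot('wrist','w21');d=shot('side','d21');crop(d,290,160,80,70,8,'d21z')
E
```

```text
t 22.35 gp [0.5623 0.217  0.1489] yaw 11.6 tilt 0.04 j6 [ 0.37  0.41  1.76 -0.    0.97  0.16] gap 46.2 F [-0.7  0.3 -0.7]
 turn rad [-0.003  0.    -0.001] shift cm now-axes [ 0.68 -9.1   0.48] goal-axes [ 0.69 -9.1   0.45]
```

View pics/w21.png

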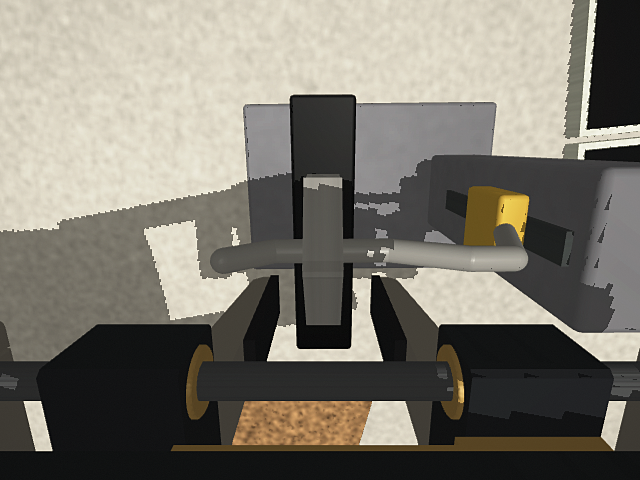

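View pics/d21z.png

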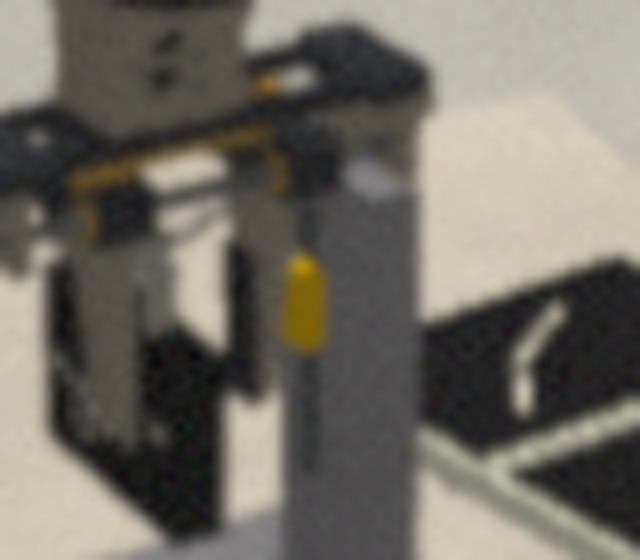

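Request:
{"op": "apply_moves", "data": {
  "moves": [
    [0,0,0,0,0,0,0],
    [0,0,0,0,0,0,0],
    [0,0,0,0,0,0,0],
    [0,0,0,0,0,0,0],
    [0,0,0,0,0,0,0],
    [0,0,0,0,0,0,0],
    [0,0,0,0,0,0,-0.2],
    [0,0,0,0,0,0,-0.2]
  ]
}}

```text
t: 23.25
ee_pos: [0.5622, 0.217, 0.3203]
eef_rot: [1.386, 1.57, 0.018]
force: [0.2, -0.2, -0.4]
finger_gap: 0.598
```

Request:
{"op": "apply_moves", "data": {
  "moves": [
    [0,0,0,-0.5,0,0,-0.2],
    [0,0,0,-1,0,0,-0.2],
    [0,0,0,-1.5,0,0,-0.2],
    [0,0,0,-2,0,0,-0.2],
    [0,0,0,-2,0,0,-0.2],
    [0,0,0,-3,0,0,-0.2],
    [0,0,0,-3,0,0,-0.2],
    [0,0,0,-3,0,0,-0.2],
    [0,0,0,-1,0,0,-0.2],
    [0,0,0,0,0,0,-0.2]
  ]
}}

```text
t: 24.25
ee_pos: [0.5612, 0.2167, 0.5028]
eef_rot: [1.676, 1.567, 0.308]
force: [0.3, 0.1, -0.5]
finger_gap: 0.594
```

```bash
python3 - <<'E'
from h import *
need((.474,.194),.142,11.8)
c=shot('wrist','w22');d=shot('side','d22');crop(d,270,150,120,100,6,'d22z');s=shot('scene','s22')
E
```

```text
t 24.25 gp [0.5618 0.2168 0.3314] yaw 11.6 tilt 0.19 j6 [ 0.37  0.24  1.57 -0.    1.33  0.16] gap 54.7 F [ 0.3  0.1 -0.5]
 turn rad [-0.003 -0.    -0.003] shift cm now-axes [18.91 -9.06  0.47] goal-axes [18.94 -9.    0.43]
```

View pics/w22.png

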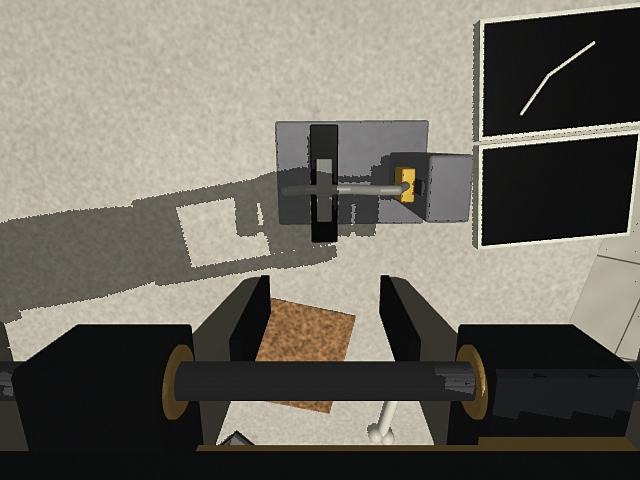

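View pics/d22z.png

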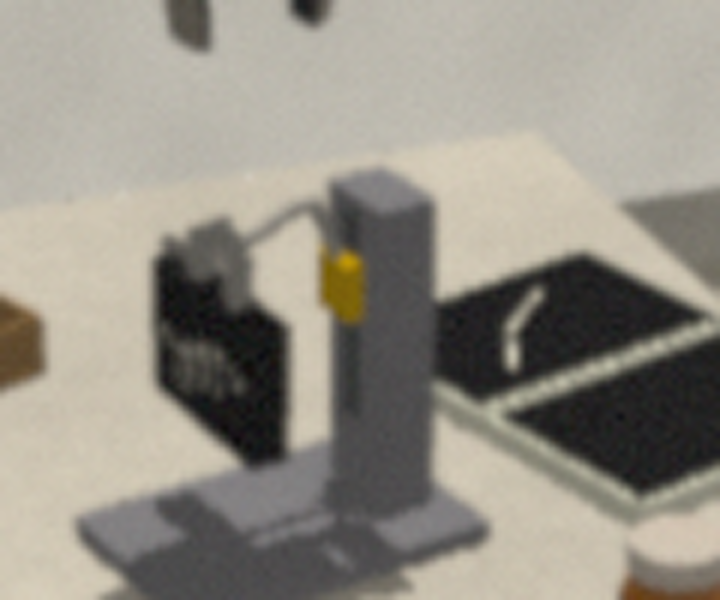

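View pics/s22.png

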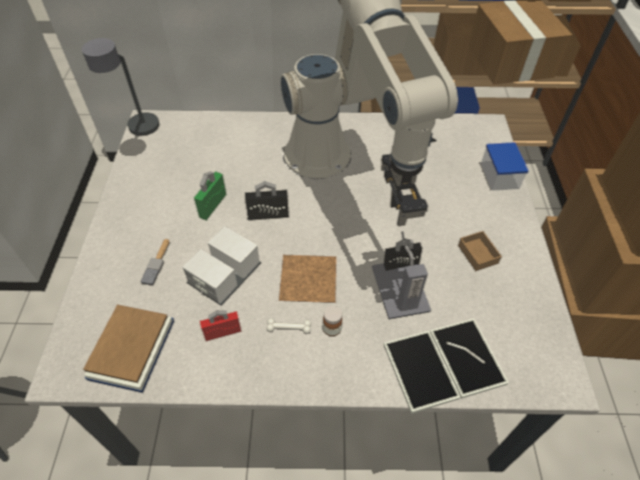

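Hanging by the eye with the gripper well clear. I'll let it settle for 1.2 s and compare frames to check it is still.

Request:
{"op": "apply_moves", "data": {
  "moves": [
    [0,0,0,0,0,0,-0.2],
    [0,0,0,0,0,0,-0.2],
    [0,0,0,0,0,0,-0.2],
    [0,0,0,0,0,0,-0.2],
    [0,0,0,0,0,0,-0.2],
    [0,0,0,0,0,0,-0.2],
    [0,0,0,0,0,0,-0.2],
    [0,0,0,0,0,0,-0.2],
    [0,0,0,0,0,0,-0.2],
    [0,0,0,0,0,0,-0.2],
    [0,0,0,0,0,0,-0.2],
    [0,0,0,0,0,0,-0.2]
  ]
}}

```text
t: 25.6
ee_pos: [0.5605, 0.2164, 0.4948]
eef_rot: [-1.379, 1.562, -2.746]
force: [-0.2, 0.9, 0.2]
finger_gap: 0.599
```

```bash
python3 - <<'E'
from h import *
def y(c):
    h=cv2.cvtColor(c['img'],cv2.COLOR_RGB2HSV);m=cv2.inRange(h,(20,150,80),(35,255,255))[170:240,300:350];M=cv2.moments(m);return M['m10']/M['m00']+300,M['m01']/M['m00']+170
def k(c):
    g=c['img'].max(2)[185:232,293:320]<55;v,u=np.nonzero(g);return u.mean()+293,v.mean()+185
a=load('d22')
L=[a]+[shot('side',f'd23_{i}') for i in range(4)]
for c in L: print(round(c['obs']['t'],2),np.round(y(c),2),np.round(k(c),2))
print('before',y(load('side0')))
d=L[-1];u0,v0=y(load('side0'));u,v=y(d)
p=ray(d,u0,v0)
print('px/m vertical',(proj(d,(.62,.27,.17))-proj(d,(.62,.27,.16)))/.01)
E
```

```text
24.3 [326.95 197.03] [307.32 210.06]
25.6 [326.8  197.03] [307.35 209.99]
25.65 [326.78 197.28] [307.42 209.98]
25.7 [326.75 197.28] [307.39 210.05]
25.75 [326.94 197.29] [307.39 210.14]
before (326.890625, 192.4375)
px/m vertical [  -2.63845137 -289.08777696]
```

```bash
python3 -c "
from plant import *
print(hand_in())"
```

```text
the job is handed in; nothing more can be done
None
```

The cast now hangs by its eye on the scale's hook, and I handed the job in at about 26 s of the 66 s allowed. `hand_in()` gives no verdict, so this rests on my own checks.

**What I did**
- I pulled the cast out of the gap by the sides of its tab and stood it upright on the mat, about 7 mm from the middle, then let go. The wrist and side pictures showed it standing free.
- I took it again across the slab's thickness at one shoulder, which left the eye free. I threaded the eye over the hook's tip to about the middle of the seat and lowered until the hand carried roughly no weight. Then I opened the fingers and went straight up, clear.

**Last checks**
- **Hook:** the carriage sits about 16.5 mm lower than at the start, so the spring is far from its bottom stop.
- **Cast:** in the last pictures it hangs upright on the seat, and it moved less than about 0.3 pixel over 1.4 s.
- **Robot:** the hand is well above everything and touches nothing.
- **Bystanders:** in the last scene picture the jar, brush, bone and tray look unmoved. I did not measure them.

**Disagreements**
- At release I estimated 13 mm of hook travel from the arm's pose, against 16.5 mm from the last picture. The wrist force suggested about 18 mm, but its readings scatter by around 1 N.
- During the in-place quarter turn over the cast, the hand sank about 2 cm and tilted about 2°. I corrected this before gripping, and nothing was touched.

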